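# Push a stuck float ball out of a flow-meter tube

## Robot

A 7-joint arm with a two-finger parallel gripper is mounted at the origin on a cart in front of the work surface, level with it; the furniture and walls round the work are solid. World frame = base frame: x ahead of the robot, y to its left, z up, the work surface at z = 0. Lengths are in m, angles in rad, forces in N, time in s.
With the tool pointing down it reaches from about 0.425 to 0.925 m from the base axis. Payload 6.8 kg.
Tool frame: the origin (TCP) lies on the mounting face of the last link; the fingertips stand 173 mm ahead of it and the grasp point (between the pads) lies 155 mm ahead of it; z points along the fingers, y is the line along which they close (so a half turn about z gives the same grasp; the last joint's range is limited). The gripper opens to 85 mm and grips with 20 to 120 N. Pads are 22 mm wide; open, the fingers measure 114 mm over their backs; the gripper's body (76 mm by 85 mm) begins 54 mm behind the grasp point. The pads swing forward as they close: fully open they stand 13 mm farther back than shut.
Start: joints at [-1.439, 0.477, 0.022, 1.555, -0.011, 1.109, -0.083], TCP at [0.16, 0.656, 0.405] pointing down, gripper open.
Joint ranges: [-2.96, 2.96], [-0.34, 2.1], [-1.41, 1.46], [0.24, 2.44], [-1.37, 4.51], [0.17, 1.92], [-2.96, 2.96]. Speed limits (rad/s): [2.39, 2.39, 3.14, 3.14, 3.14, 3.14, 3.14].

## Interface

Orientations are given as a rotation vector (axis times angle).
In Python, from bench import r gives the robot as it stands.
- The arm moves only by the tool arm_command, never from a script. Its argument "plan" is a list of rows, each an object of numbers: "claw": the closure, from 0 (fully open) to 1 (shut); "tx", "ty", "tz": the shift along the tool's x, y, z in m; "ax", "ay", "az": the turn, a rotation vector about the tool's x, y, z in degrees. A call has exactly 10 rows; each row shifts and turns the commanded pose from where the row before left it, along the tool's axes as they then stand; what a row does not reach is not made up. A row lasts 1/12 s, in which the tool goes at most 41.7 mm and 7.16 degrees, less where a joint would pass 70% of its speed; a pose out of reach is approached as far as the arm can. A call is refused whole if a number of a shift passes 0.0417 or a number of a turn 7.16, either way. A call with a gripper value outside its range is refused whole. The fingers move at their own pace and stop on an object; "squeeze" is the grip in N (left out, the last holds). Time passes only in rows, so rows that do not move let the fingers close, or fill a call up. It gives the time, the measured TCP pose, the force, the opening and the grip force at its end, in the units of the state.
- r.get_obs(): the state, without advancing time (a new reading comes with each control period).
- r.grab_frame(name): name is "scene" or "top" or "wrist"; returns the picture (420x560x3 uint8, red, green, blue); there is no depth.
- r.camera_model(name): a dict with "fx", "fy", "cx", "cy" (pixels), "k1" (the pictures are not rectified: a ray, as slopes to the right and down, at radius r is drawn at 1 + k1 r^2 times it, then the intrinsics apply), "position" and "orientation" of the camera in the world; the wrist camera has in their place "tool_from_camera" (4x4, takes a point from camera to tool coordinates, whose origin is the TCP and whose axes are the flange's). Camera axes: x right, y up, looking along -z (the intrinsics and any distortion apply to the point x, -y, -z); pixel columns grow to the right and rows downward; lengths in m; the calibration is good to about 2 mm. A picture is of the moment at which its call begins: read the wrist's pose just before it. camera_model takes no time and is no camera call.
- r.hand_in(): hands the job in; it is judged then, once.
Trained networks look in the newest picture that a camera, given by its name, has taken for a name from the list of things; names that differ only in an ending like _2 or _b are one class to them, and where a whole thing is asked for, a point or a joint stands for the part that bears it (a point fixed in the world has none). Each returns a list of dicts, best first, with "confidence" (0 to 1); they miss things now and then, are a little off and sometimes report something else, mostly with a low value. They report only what shows in the picture. A call takes as long as a camera call. They do not tell look-alikes from the thing itself.
- r.boxes_of(target, camera): "location" ([x, y, z] in m, in the coordinates of the camera as it stood for that picture, good to about 4 mm: the middle of the surface that is visible of it).
- r.tip_of(target, camera): "location" ([x, y, z] in m, in the coordinates of the camera as it stood for that picture, good to about 4 mm: a listed point, or the origin of a listed thing).
The state is a dict: "clock": time; "joints": joint angles; "qvel": joint speeds; "tau": joint torques, N m; "tcp_pos": TCP position; "orientation": TCP orientation; "contact_force": force on the tool from outside, world axes, zero at the start; "moment": the same for the moment, N m; "grip_width": finger opening in m; "gripper_force": force on a finger pad.
Only numpy, scipy, OpenCV 4.12 (cv2) and the standard library are available. Lean on these libraries where they do the work, as an engineer would, in place of code of your own. Each camera call takes 0.05 s, during which the arm holds its last target. There are 200 camera calls.

## Task

The red float ball is stuck in the glass flow-meter tube that hangs in the clamp. Take the ram rod from the white tool rack, push it down through the tube from the top until the ball drops out of the bottom into the small beaker, then draw the rod out and stand it back in its own hole of the rack. The tube leans in its clamp, is glass and is held only hand-tight: feel for its mouth and go in along it gently, do not pry on it sideways and do not drive it down through its clamp; leave the beaker standing where it is and the wash bottle alone.

Things in the scene. Friction and masses are not known exactly. Their poses are not given: they have to be found in the camera images.
- clamp: Clamp on a grey retort stand; two jaws with rubber pads hold an upright clear glass tube with a blue sleeve at each end. Origin on the bench (z = 0) straight below the middle of the jaws; x points to the stand's upright, 100 mm off and 190 mm high; y runs from jaw to jaw. The tube is 100 mm long, bore 15 mm, outside 22 mm, square-edged with a flat rim.
- jaws (a point): Middle of the clamp's jaws, 105 mm above the bench, where the pads swivel. The tube's axis passes here, 75 mm below its mouth and 25 mm above its lower end, but leans up to 0.14 rad about the clamp's y axis, towards the upright or away from it (in no pose here): its mouth is up to 10.5 mm off along the clamp's x, 0 along y. The glass does not give sideways.
- tube (a joint): How far the glass tube has slid down through the jaws of its clamp, m: 0 as found. It holds against a push of about 10 N along its length and slips beyond that.
- ball: Red rubber-skinned float ball, 15.4 mm across, 35 g, stuck in the bore at the height of the jaws (centre 104 to 106 mm above the bench). Origin at its centre. It drags with about 4 to 8 N when pushed at 20 mm/s and more when pushed faster, down to the lower end of the tube, and drops out there.
- beaker: Small clear beaker, 54 mm across, 60 mm high, loose on the stand's base plate (10 mm above the bench), under the tube. Origin at the centre of its underside.
- rod: Ram rod, 155 mm long, about 100 g, upright in its rack hole: white ram 13.5 mm across, 20 mm long, its foot 12.5 mm across for the first 1 mm; 5 mm steel shaft; ridged aluminium grip 18 mm across from 110 to 155 mm. Origin: centre of the ram's lower face; z points up to the grip. The grip would meet the tube's rim with the ram 10 mm out of the lower end.
- rack_hole (a point): Centre of the mouth of the rod's hole in the white tool rack (fixed block 56 x 120 x 55 mm). Hole 16.5 mm wide, 50 mm deep, mouth 55 mm above the bench; the rod stands on its floor, 5 mm above the bench. A second hole, 60 mm away along the rack, holds a short wooden tamper, top 87 mm above the bench.
- wash_bottle: Clear wash bottle with a red spout, 73 x 96 x 188 mm, on the bench at the robot's right. Origin at the centre of its underside. Leave it alone.
Things that resemble listed ones, but are neither listed nor needed, are in the scene too. Of the things shaped like the part that bears rack_hole, the white one is meant.

How it is judged:
On the way, in this order (a step that is already met when the one before it is completed fails the run):
1. the rod's ram is in the tube, some 35 mm below its mouth (horizontal distance between rod and clamp below 0.008 m and height (world z) of rod below 0.145 m), for 0.1 s.
2. the ball has been pushed out into the beaker, with the rod still in the tube (all of step 1 and horizontal distance between ball and beaker below 0.02 m and z of ball in the frame of beaker between 0 and 0.04 m), for 0.1 s.
At the end, for the whole second after the job is handed in: Ball at rest in the beaker (within 20 mm of its middle); beaker upright, moved under 12 mm; rod released, upright (0.25 rad) on the floor of its own rack hole (within 8 mm of its axis, foot under 15 mm above the bench); tube slid under 3 mm in its clamp (horizontal distance between ball and beaker below 0.02 m and z of ball in the frame of beaker between 0 and 0.04 m and linear speed of each of ball, rod below 0.03 m/s and angle between beaker's own z axis and vertical below 0.1 rad and distance of beaker from where it was at the start of the episode below 0.012 m and horizontal distance between rod and rack_hole below 0.008 m and height (world z) of rod below 0.015 m and angle between rod's own z axis and vertical below 0.25 rad and value of joint tube below 0.003 m); the robot touches nothing.
It fails at once if the tube is driven down through its clamp by 3 mm or more (value of joint tube above 0.003 m).
It fails at once if the rod presses on the glass tube with more than 15 N (contact force between rod and clamp above 15 N).
It fails at once if the beaker is tipped or pushed away (angle between beaker's own z axis and vertical above 0.3 rad or distance of beaker from where it was at the start of the episode above 0.02 m).
It fails at once if the wash bottle is moved or tipped (angle between wash_bottle's own z axis and vertical above 0.2 rad or distance of wash_bottle from where it was at the start of the episode above 0.02 m).
It also fails if it takes over 72 s, if anything falls off the work surface, if the arm or the gripper's body presses on something with over 40 N, if the wrist force passes 120 N, or if a joint passes its speed limit or range.

## Working session

There is one attempt and no reset: what is moved stays moved. The work goes in short steps, Python scripts to look and compute and a tool call to move; the robot and the scene stay as the last step left them, time stands still between calls to the robot, and variables do not carry over. Pictures are saved under pics/ and viewed, at most 10 in all, crops included, and the job is handed in when it is done.

Besides the shell and the picture viewer there is one more tool, called as name(argument=value, ...), one argument or row to a line, values as JSON. arm_command: Moves the arm, as the interface text tells. Its arguments: {"type":"object","properties":{"plan":{"type":"array","items":{"type":"object","properties":{"claw":{"type":"number"},"tx":{"type":"number"},"ty":{"type":"number"},"tz":{"type":"number"},"ax":{"type":"number"},"ay":{"type":"number"},"az":{"type":"number"}}}},"squeeze":{"type":"number"}},"required":["plan"]}

```bash
mkdir -p pics; cat > h.py <<'E'
import numpy as np,cv2
from scipy.spatial.transform import Rotation as R
from bench import r
def M(cam,obs=None):
    m=r.camera_model(cam)
    if 'tool_from_camera' in m:
        o=obs or r.get_obs(); T=np.eye(4);T[:3,:3]=R.from_rotvec(o['orientation']).as_matrix();T[:3,3]=o['tcp_pos']
        return m,T@np.array(m['tool_from_camera'])
    T=np.eye(4);q=np.array(m['orientation']);
    T[:3,:3]=(R.from_rotvec(q).as_matrix() if q.shape==(3,) else (q if q.shape==(3,3) else R.from_quat(q).as_matrix()));T[:3,3]=m['position']
    return m,T
def ray(cam,u,v,obs=None):
    m,T=M(cam,obs);K=np.array([[m['fx'],0,m['cx']],[0,m['fy'],m['cy']],[0,0,1.]])
    p=cv2.undistortPoints(np.array([[[u,v]]],float),K,np.array([m['k1'],0,0,0.]))[0,0]
    d=T[:3,:3]@np.array([p[0],-p[1],-1]);return T[:3,3],d/np.linalg.norm(d)
def atz(cam,u,v,z,obs=None):
    o,d=ray(cam,u,v,obs);return o+d*(z-o[2])/d[2]
def proj(cam,P,obs=None):
    m,T=M(cam,obs);q=T[:3,:3].T@(np.array(P)-T[:3,3]);a=np.array([q[0],-q[1]])/-q[2];a=a*(1+m['k1']*(a@a))
    return a*[m['fx'],m['fy']]+[m['cx'],m['cy']]
def tri(c1,p1,c2,p2):
    o1,d1=ray(c1,*p1);o2,d2=ray(c2,*p2)
    s=np.linalg.lstsq(np.c_[d1,-d2],o2-o1,rcond=None)[0];a=o1+d1*s[0];b=o2+d2*s[1];return (a+b)/2,np.linalg.norm(a-b)
def det(fn,t,cam,obs=None):
    _,T=M(cam,obs)
    for x in getattr(r,fn)(t,cam): print(fn,t,cam,round(x['confidence'],2),(T@np.r_[x['location'],1])[:3].round(4))
def save(cam,name,crop=None,s=1):
    im=r.grab_frame(cam);c=im if crop is None else im[crop[1]:crop[3],crop[0]:crop[2]]
    c=cv2.resize(c,None,fx=s,fy=s,interpolation=cv2.INTER_CUBIC) if s!=1 else c
    cv2.imwrite('pics/'+name,c[:,:,::-1]);return im
E
python3 - <<'E'
from h import *
o=r.get_obs();print(o)
a=save('scene','s0.png');b=save('top','t0.png')
np.save('a.npy',a);np.save('b.npy',b)
for c in ('scene','top'):
    print(r.camera_model(c))
    for t in ('rod','rack_hole','jaws','clamp','beaker','wash_bottle'): det('tip_of',t,c)
print(r.camera_model('wrist'))
E
```

```text
{'clock': 0.0, 'joints': array([-1.43911062,  0.47780032,  0.02232883,  1.55649451, -0.01151321,
        1.10932238, -0.08311878]), 'qvel': array([ 0.00136288,  0.0008943 ,  0.00117333, -0.00221378, -0.00049872,
       -0.00090565,  0.00111194]), 'tau': array([-1.02700033e-03, -5.96469247e+01,  1.60768826e+00, -2.81187898e+01,
        1.25436665e-02,  9.54607793e-03,  7.36008758e-06]), 'tcp_pos': array([0.16022444, 0.65540361, 0.40370689]), 'orientation': array([-3.75730790e-01, -3.11893901e+00,  2.97491548e-03]), 'contact_force': array([-0.01059884, -0.34372942,  0.31557443]), 'moment': array([-0.02903152, -0.01260087, -0.05064099]), 'gripper_force': 0.0, 'grip_width': 0.08515912701067113}
{'fx': 438.43363344373677, 'fy': 438.43363344373677, 'cx': 275.54559216045186, 'cy': 213.54530097560655, 'k1': 0.022870451837411532, 'position': array([-0.01778328,  0.62064159,  0.57341311]), 'orientation': array([ 0.46918051, -1.26559728, -2.16044545])}
tip_of rack_hole scene 0.94 [0.4659 0.238  0.058 ]
tip_of rack_hole scene 0.7 [0.5327 0.0791 0.0549]
tip_of jaws scene 0.77 [ 0.4941 -0.1465  0.
[... 499 characters left out ...]
8  0.0518]
tip_of jaws top 0.85 [ 0.4948 -0.152   0.1023]
tip_of clamp top 0.89 [ 0.4988 -0.1461  0.0006]
tip_of beaker top 0.63 [ 0.4918 -0.1421  0.0082]
tip_of wash_bottle top 0.84 [ 0.6571 -0.3563 -0.003 ]
{'fx': 337.67703737729425, 'fy': 337.67703737729425, 'cx': 282.3011107174893, 'cy': 209.786903053409, 'k1': -0.06931228253662888, 'tool_from_camera': array([[-9.75447849e-05,  9.56805648e-01,  2.90728295e-01,
         7.49418409e-02],
       [ 9.99999921e-01,  2.05394808e-04, -3.40448925e-04,
        -4.50920375e-04],
       [-3.85457536e-04,  2.90728239e-01, -9.56805593e-01,
         3.06534014e-02],
       [ 0.00000000e+00,  0.00000000e+00,  0.00000000e+00,
         1.00000000e+00]])}
```

View pics/s0.png

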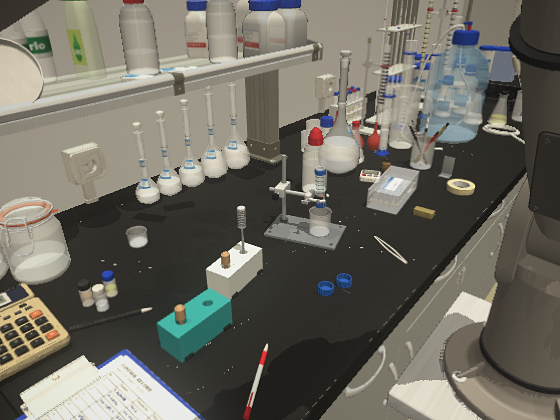

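View pics/t0.png

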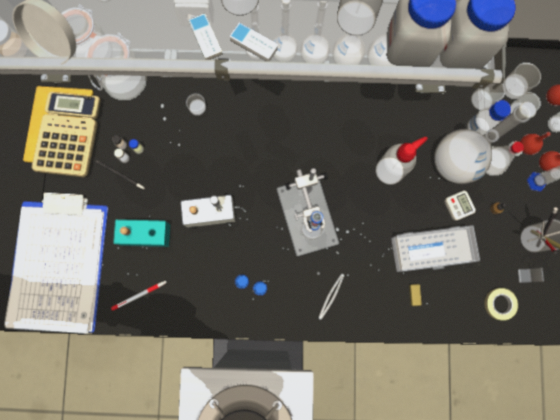

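The scene picture shows the rod in the white rack (grip top at about 241,208), with the tube in the clamp at about (320,185). The top picture shows the rod at about (216,203), the tube at (314,222) and the upright at (309,183). I'll zoom in on both.

```bash
python3 - <<'E'
from h import *
a=np.load('a.npy');b=np.load('b.npy')
f=lambda i,x,y,w,h,s:cv2.resize(i[y:y+h,x:x+w],None,fx=s,fy=s,interpolation=cv2.INTER_CUBIC)
A=f(a,205,150,150,100,4)
B=f(b,175,160,170,100,4)[:, :]
# separate strips: A top-left, B bottom
B=cv2.resize(B,(600,353));A=A[:,:]
A=cv2.resize(A,(360,240))
im=np.zeros((600,800,3),np.uint8)
t=f(a,270,150,80,100,3);im[:300,:240]=t
t=f(a,205,200,65,95,3);im[:285,250:445]=t
t=f(b,270,160,80,100,3);im[300:600,:240]=t
t=f(b,175,185,65,50,4);im[300:500,250:510]=t
cv2.imwrite('pics/c0.png',im[:,:,::-1])
E
```

```text
(no output)
```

View pics/c0.png

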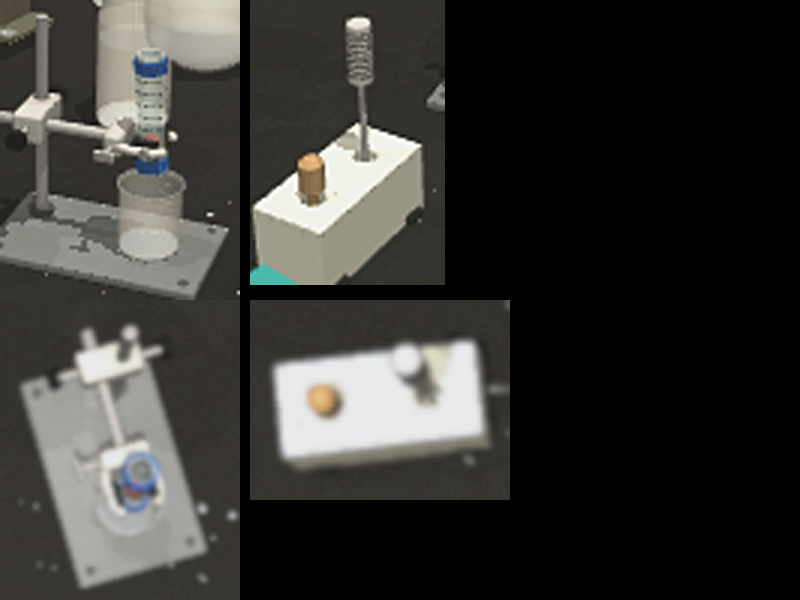

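```bash
python3 - <<'E'
from h import *
print('grip',tri('scene',(241.3,207.5),'top',(213.8,199.5)))
print('mouth',tri('scene',(320.3,167.5),'top',(317,216.8)))
print('post',tri('scene',(270+41/3,150+18/3),'top',(313.3,171)))
print('ball',tri('scene',(270+153/3,150+137/3),'top',(313.7,224)))
print('low',tri('scene',(320.7,206.5),'top',(270+133/3,160+205/3)))
for z,p in ((.16,(241.3,207.5)),):print(atz('scene',*p,z),atz('top',213.8,199.5,z))
print(atz('top',317,216.8,.18),atz('scene',320.3,167.5,.18))
# rack corners top face at z .055 : 
for p in ((274,366),(478,341),(487,440),(283,458)): print(atz('top',175+(p[0]-250)/4,185+(p[1]-300)/4,.055).round(4))
# base plate
for p in ((22,384),(150,350),(206,552),(80,587)): print('bp',atz('top',270+p[0]/3,160+(p[1]-300)/3,.01).round(4))
o=r.get_obs();print(R.from_rotvec(o['orientation']).as_matrix().round(3))
E
```

```text
grip (array([0.53131454, 0.07723359, 0.15943664]), np.float64(0.001374403797314381))
mouth (array([ 0.49661629, -0.146773  ,  0.18032145]), np.float64(2.903292891606357e-05))
post (array([ 0.59534219, -0.13690578,  0.18656634]), np.float64(0.00012471365639145251))
ball (array([ 0.49068086, -0.14552996,  0.11136665]), np.float64(0.0007392759277718513))
low (array([ 0.48760145, -0.1477497 ,  0.08232616]), np.float64(0.005828087063244823))
[0.52983008 0.07777155 0.16      ] [0.53176363 0.07758833 0.16      ]
[ 0.49665591 -0.1468077   0.18      ] [ 0.49705105 -0.14739564  0.18      ]
[0.545 0.171 0.055]
[0.5638 0.0487 0.055 ]
[0.5035 0.0407 0.055 ]
[0.4892 0.1622 0.055 ]
bp [ 0.5949 -0.0601  0.01  ]
bp [ 0.6275 -0.1675  0.01  ]
bp [ 0.4575 -0.2159  0.01  ]
bp [ 0.4259 -0.1125  0.01  ]
[[-0.971  0.237 -0.   ]
 [ 0.237  0.971  0.   ]
 [ 0.     0.    -1.   ]]
```

```bash
python3 - <<'E'
from h import *
for yaw in (6,16.5):
  for z in (.19,.105,.01):
    P=[.4915+.1*np.cos(np.radians(yaw)),-.1475+.1*np.sin(np.radians(yaw)),z]
    t=proj('top',P);s=proj('scene',P)
    print(yaw,z,(t-[270,160])*3+[0,300],(s-[270,150])*3)
E
```

```text
6 0.19 [130.34161303 337.66921559] [45.53304608 15.1717388 ]
6 0.105 [121.63492366 365.12116207] [ 45.19319514 112.67831663]
6 0.01 [113.34973098 391.23632679] [ 44.85062348 213.0954775 ]
16.5 0.19 [105.18871244 341.78387698] [34.60703587 22.91281133]
16.5 0.105 [ 98.39527718 368.94479004] [ 34.69179761 121.39344428]
16.5 0.01 [ 91.93203551 394.77873815] [ 34.78384542 222.71193803]
```

arm_command(
  plan=[
    {"tx": -0.0276,"ty": -0.0263,"claw": 0},
    {"tx": -0.0276,"ty": -0.0263,"claw": 0},
    {"tx": -0.0276,"ty": -0.0263,"claw": 0},
    {"tx": -0.0276,"ty": -0.0263,"claw": 0},
    {"tx": -0.0276,"ty": -0.0263,"claw": 0},
    {"tx": -0.0276,"ty": -0.0263,"claw": 0},
    {"tx": -0.0276,"ty": -0.0263,"claw": 0},
    {"tx": -0.0276,"ty": -0.0263,"claw": 0},
    {"tx": -0.0276,"ty": -0.0263,"claw": 0},
    {"tx": -0.0276,"ty": -0.0263,"claw": 0},
  ],
)

```text
invalid input at $.plan[0]: expected keys claw, tx, ty, tz, ax, ay, az
```

arm_command(
  plan=[
    {"tx": -0.0276,"ty": -0.0263,"claw": 0},
    {"tx": -0.0276,"ty": -0.0263,"claw": 0},
    {"tx": -0.0276,"ty": -0.0263,"claw": 0},
    {"tx": -0.0276,"ty": -0.0263,"claw": 0},
    {"tx": -0.0276,"ty": -0.0263,"claw": 0},
    {"tx": -0.0276,"ty": -0.0263,"claw": 0},
    {"tx": -0.0276,"ty": -0.0263,"claw": 0},
    {"tx": -0.0276,"ty": -0.0263,"claw": 0},
    {"az": -7,"claw": 0},
    {"az": -7,"claw": 0},
  ],
)

```text
invalid input at $.plan[0]: expected keys claw, tx, ty, tz, ax, ay, az
```

arm_command(
  plan=[
    {"az": -7,"claw": 0},
    {"az": -7,"claw": 0},
    {"claw": 0},
    {"claw": 0},
    {"claw": 0},
    {"claw": 0},
    {"claw": 0},
    {"claw": 0},
    {"claw": 0},
    {"claw": 0},
  ],
)

```text
invalid input at $.plan[0]: expected keys claw, tx, ty, tz, ax, ay, az
```

```bash
python3 - <<'E'
from h import *
o=r.get_obs();print(o['clock'],o['tcp_pos'],R.from_rotvec(o['orientation']).as_matrix().round(3),o['contact_force'])
a=save('wrist','w1.png');
print(proj('wrist',[.5313,.0775,.16],o),proj('wrist',[.5313,.0775,.055],o))
for t in ('rod','rack_hole'): det('tip_of',t,'wrist',o);det('boxes_of',t,'wrist',o)
E
```

```text
0.7 [0.16028763 0.65569973 0.40471408] [[-0.971  0.237 -0.   ]
 [ 0.237  0.971  0.   ]
 [ 0.     0.    -1.   ]] [-0.85697657  0.59295308 -0.08156042]
[-48.57092142 549.51968685] [-10.98447257 491.98240485]
boxes_of rack_hole wrist 0.84 [0.4375 0.311  0.0056]
```

View pics/w1.png

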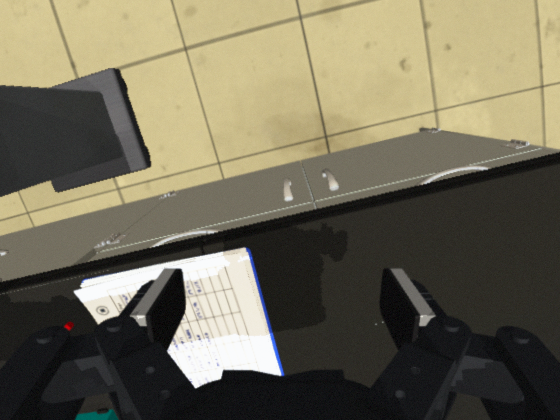

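The moves were refused because every row needs all the keys, so the picture still shows the start view: the clipboard and the bench edge. I'll resend them with full rows.

arm_command(
  plan=[
    {"tx": -0.0276,"ty": -0.0263,"tz": 0,"ax": 0,"ay": 0,"az": 0,"claw": 0},
    {"tx": -0.0276,"ty": -0.0263,"tz": 0,"ax": 0,"ay": 0,"az": 0,"claw": 0},
    {"tx": -0.0276,"ty": -0.0263,"tz": 0,"ax": 0,"ay": 0,"az": 0,"claw": 0},
    {"tx": -0.0276,"ty": -0.0263,"tz": 0,"ax": 0,"ay": 0,"az": 0,"claw": 0},
    {"tx": -0.0276,"ty": -0.0263,"tz": 0,"ax": 0,"ay": 0,"az": 0,"claw": 0},
    {"tx": -0.0276,"ty": -0.0263,"tz": 0,"ax": 0,"ay": 0,"az": 0,"claw": 0},
    {"tx": -0.0276,"ty": -0.0263,"tz": 0,"ax": 0,"ay": 0,"az": 0,"claw": 0},
    {"tx": -0.0276,"ty": -0.0263,"tz": 0,"ax": 0,"ay": 0,"az": 0,"claw": 0},
    {"tx": -0.0276,"ty": -0.0263,"tz": 0,"ax": 0,"ay": 0,"az": 0,"claw": 0},
    {"tx": -0.0276,"ty": -0.0263,"tz": 0,"ax": 0,"ay": 0,"az": 0,"claw": 0},
  ],
)

```text
clock: 1.78
tcp_pos: [0.3666, 0.3329, 0.405]
orientation: [0.376, 3.119, 0.001]
contact_force: [1.3, -0.1, -1.3]
grip_width: 0.0853
gripper_force: 0.0
```

arm_command(
  plan=[
    {"tx": -0.0276,"ty": -0.0263,"tz": 0,"ax": 0,"ay": 0,"az": 0,"claw": 0},
    {"tx": -0.0276,"ty": -0.0263,"tz": 0,"ax": 0,"ay": 0,"az": 0,"claw": 0},
    {"tx": -0.0276,"ty": -0.0263,"tz": 0,"ax": 0,"ay": 0,"az": 0,"claw": 0},
    {"tx": -0.0276,"ty": -0.0263,"tz": 0,"ax": 0,"ay": 0,"az": 0,"claw": 0},
    {"tx": -0.0276,"ty": -0.0263,"tz": 0,"ax": 0,"ay": 0,"az": 0,"claw": 0},
    {"tx": -0.0276,"ty": -0.0263,"tz": 0,"ax": 0,"ay": 0,"az": 0,"claw": 0},
    {"tx": -0.0276,"ty": -0.0263,"tz": 0,"ax": 0,"ay": 0,"az": 0,"claw": 0},
    {"tx": -0.0276,"ty": -0.0263,"tz": 0,"ax": 0,"ay": 0,"az": 0,"claw": 0},
    {"tx": 0,"ty": 0,"tz": 0,"ax": 0,"ay": 0,"az": -7,"claw": 0},
    {"tx": 0,"ty": 0,"tz": 0,"ax": 0,"ay": 0,"az": -7,"claw": 0},
  ],
)

```text
clock: 2.62
tcp_pos: [0.5315, 0.075, 0.4049]
orientation: [-0.007, 3.141, -0.001]
contact_force: [0.5, 0.3, -0.2]
grip_width: 0.0857
gripper_force: 0.0
```

arm_command(
  plan=[
    {"tx": 0,"ty": 0,"tz": 0,"ax": 0,"ay": 0,"az": -7,"claw": 0},
    {"tx": 0,"ty": 0,"tz": 0,"ax": 0,"ay": 0,"az": -7,"claw": 0},
    {"tx": 0,"ty": 0,"tz": 0,"ax": 0,"ay": 0,"az": 0,"claw": 0},
    {"tx": 0,"ty": 0,"tz": 0,"ax": 0,"ay": 0,"az": 0,"claw": 0},
    {"tx": 0,"ty": 0,"tz": 0,"ax": 0,"ay": 0,"az": 0,"claw": 0},
    {"tx": 0,"ty": 0,"tz": 0,"ax": 0,"ay": 0,"az": 0,"claw": 0},
    {"tx": 0,"ty": 0,"tz": 0,"ax": 0,"ay": 0,"az": 0,"claw": 0},
    {"tx": 0,"ty": 0,"tz": 0,"ax": 0,"ay": 0,"az": 0,"claw": 0},
    {"tx": 0,"ty": 0,"tz": 0,"ax": 0,"ay": 0,"az": 0,"claw": 0},
    {"tx": 0,"ty": 0,"tz": 0,"ax": 0,"ay": 0,"az": 0,"claw": 0},
  ],
)

```text
clock: 3.45
tcp_pos: [0.5304, 0.0779, 0.4047]
orientation: [0.39, -3.117, -0.0]
contact_force: [-0.5, 0.3, 0.7]
grip_width: 0.0853
gripper_force: 0.0
```

```bash
python3 - <<'E'
from h import *
o=r.get_obs();print(o['clock'],o['tcp_pos'],R.from_rotvec(o['orientation']).as_matrix().round(3),o['contact_force'])
a=save('wrist','w2.png');
print(proj('wrist',[.5313,.0775,.16],o),proj('wrist',[.5313,.0775,.055],o))
for t in ('rod','rack_hole'): det('tip_of',t,'wrist',o);det('boxes_of',t,'wrist',o)
E
```

```text
3.45 [0.53043256 0.07793018 0.40468932] [[-0.969 -0.246 -0.   ]
 [-0.246  0.969  0.   ]
 [ 0.     0.    -1.   ]] [-0.51448107  0.33484676  0.70368918]
[281.31595418 225.05797157] [281.51036236 188.85094346]
tip_of rod wrist 0.7 [0.527  0.0777 0.0026]
boxes_of rod wrist 0.57 [0.5273 0.0785 0.159 ]
tip_of rack_hole wrist 0.87 [0.5312 0.078  0.0529]
tip_of rack_hole wrist 0.56 [0.4663 0.238  0.0531]
boxes_of rack_hole wrist 0.87 [0.5187 0.1082 0.0551]
boxes_of rack_hole wrist 0.83 [0.4648 0.2523 0.054 ]
```

View pics/w2.png

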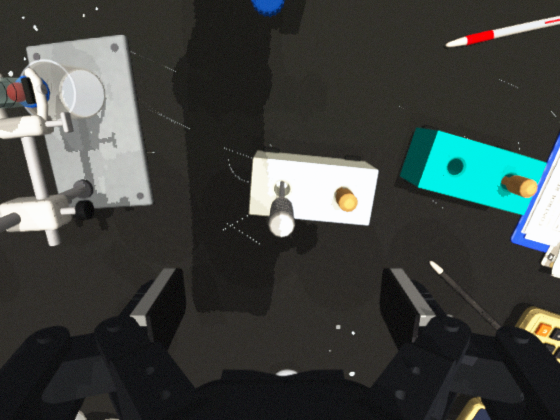

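The wrist picture shows the grip top at (282,226), right where it was projected, with the rack hole below it. I'll descend and grasp.

arm_command(
  plan=[
    {"tx": -0.0008,"ty": 0,"tz": 0.0107,"ax": 0,"ay": 0,"az": 0,"claw": 0},
    {"tx": 0,"ty": 0,"tz": 0.0107,"ax": 0,"ay": 0,"az": 0,"claw": 0},
    {"tx": 0,"ty": 0,"tz": 0.0107,"ax": 0,"ay": 0,"az": 0,"claw": 0},
    {"tx": 0,"ty": 0,"tz": 0.0107,"ax": 0,"ay": 0,"az": 0,"claw": 0},
    {"tx": 0,"ty": 0,"tz": 0.0107,"ax": 0,"ay": 0,"az": 0,"claw": 0},
    {"tx": 0,"ty": 0,"tz": 0.0107,"ax": 0,"ay": 0,"az": 0,"claw": 0},
    {"tx": 0,"ty": 0,"tz": 0.0107,"ax": 0,"ay": 0,"az": 0,"claw": 0},
    {"tx": 0,"ty": 0,"tz": 0.0107,"ax": 0,"ay": 0,"az": 0,"claw": 0},
    {"tx": 0,"ty": 0,"tz": 0.0107,"ax": 0,"ay": 0,"az": 0,"claw": 0},
    {"tx": 0,"ty": 0,"tz": 0.0107,"ax": 0,"ay": 0,"az": 0,"claw": 0},
  ],
)

```text
clock: 4.53
tcp_pos: [0.5312, 0.078, 0.2966]
orientation: [0.39, -3.117, -0.0]
contact_force: [0.2, -0.2, -1.0]
grip_width: 0.0855
gripper_force: 0.0
```

arm_command(
  squeeze=45,
  plan=[
    {"tx": 0,"ty": 0,"tz": 0,"ax": 0,"ay": 0,"az": 0,"claw": 0.3},
    {"tx": 0,"ty": 0,"tz": 0,"ax": 0,"ay": 0,"az": 0,"claw": 0.5},
    {"tx": 0,"ty": 0,"tz": 0,"ax": 0,"ay": 0,"az": 0,"claw": 0.7},
    {"tx": 0,"ty": 0,"tz": 0,"ax": 0,"ay": 0,"az": 0,"claw": 1},
    {"tx": 0,"ty": 0,"tz": 0,"ax": 0,"ay": 0,"az": 0,"claw": 1},
    {"tx": 0,"ty": 0,"tz": 0,"ax": 0,"ay": 0,"az": 0,"claw": 1},
    {"tx": 0,"ty": 0,"tz": 0,"ax": 0,"ay": 0,"az": 0,"claw": 1},
    {"tx": 0,"ty": 0,"tz": 0,"ax": 0,"ay": 0,"az": 0,"claw": 1},
    {"tx": 0,"ty": 0,"tz": 0,"ax": 0,"ay": 0,"az": 0,"claw": 1},
    {"tx": 0,"ty": 0,"tz": 0,"ax": 0,"ay": 0,"az": 0,"claw": 1},
  ],
)

```text
clock: 5.37
tcp_pos: [0.5316, 0.078, 0.2984]
orientation: [-0.39, 3.116, 0.0]
contact_force: [0.5, -0.7, 5.6]
grip_width: 0.0166
gripper_force: 44.1
```

arm_command(
  plan=[
    {"tx": 0,"ty": 0,"tz": -0.01,"ax": 0,"ay": 0,"az": 0,"claw": 1},
    {"tx": 0,"ty": 0,"tz": -0.015,"ax": 0,"ay": 0,"az": 0,"claw": 1},
    {"tx": 0,"ty": 0,"tz": -0.02,"ax": 0,"ay": 0,"az": 0,"claw": 1},
    {"tx": 0,"ty": 0,"tz": -0.025,"ax": 0,"ay": 0,"az": 0,"claw": 1},
    {"tx": 0,"ty": 0,"tz": -0.025,"ax": 0,"ay": 0,"az": 0,"claw": 1},
    {"tx": 0,"ty": 0,"tz": -0.025,"ax": 0,"ay": 0,"az": 0,"claw": 1},
    {"tx": 0,"ty": 0,"tz": -0.025,"ax": 0,"ay": 0,"az": 0,"claw": 1},
    {"tx": 0,"ty": 0,"tz": -0.025,"ax": 0,"ay": 0,"az": 0,"claw": 1},
    {"tx": 0,"ty": 0,"tz": -0.02,"ax": 0,"ay": 0,"az": 0,"claw": 1},
    {"tx": 0,"ty": 0,"tz": -0.015,"ax": 0,"ay": 0,"az": 0,"claw": 1},
  ],
)

```text
clock: 6.2
tcp_pos: [0.531, 0.0779, 0.5051]
orientation: [-0.389, 3.116, 0.001]
contact_force: [0.8, -0.4, -0.9]
grip_width: 0.0167
gripper_force: 44.0
```

```bash
python3 - <<'E'
from h import *
o=r.get_obs();print(o['clock'],o['tcp_pos'],o['contact_force'],o['moment'],o['grip_width'])
Rm=R.from_rotvec(o['orientation']).as_matrix();print(Rm.round(3))
a=save('scene','s1.png',(200,60,340,240),3);save('wrist','w3.png');save('top','t1.png')
for c in('scene','top','wrist'):det('tip_of','rod',c,o);det('tip_of','jaws',c,o);det('tip_of','beaker',c,o)
det('boxes_of','ball','wrist',o);det('boxes_of','clamp','wrist',o)
print('to mouth',Rm.T@(np.array([.4966,-.1468,o['tcp_pos'][2]])-o['tcp_pos']))
E
```

```text
6.2 [0.53097926 0.07787023 0.5051209 ] [ 0.80780298 -0.38455015 -0.91154108] [ 0.01080087 -0.00027059 -0.01460358] 0.01668460682267838
[[-0.969 -0.246  0.002]
 [-0.246  0.969  0.001]
 [-0.002  0.    -1.   ]]
tip_of rod scene 0.57 [0.5313 0.0793 0.2079]
tip_of jaws scene 0.68 [ 0.4939 -0.1465  0.1037]
tip_of beaker scene 0.82 [ 0.4919 -0.1485  0.0086]
tip_of rod top 0.57 [0.5322 0.0807 0.2068]
tip_of jaws top 0.73 [ 0.4932 -0.1485  0.1022]
tip_of beaker top 0.52 [ 0.4953 -0.1426  0.0108]
tip_of rod wrist 0.57 [0.5265 0.0756 0.2105]
tip_of beaker wrist 0.94 [ 0.4883 -0.1454  0.0056]
boxes_of ball wrist 0.51 [0.5183 0.1053 0.0497]
boxes_of clamp wrist 0.81 [ 0.4965 -0.1372  0.1134]
to mouth [ 0.08862463 -0.20929469 -0.00023302]
```

View pics/w3.png

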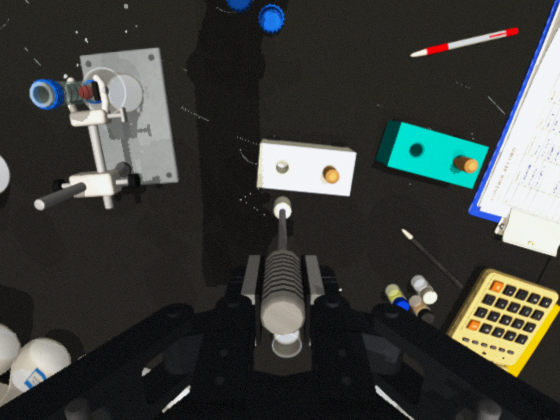

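The wrist picture shows the ram at (282,208), the tube mouth at about (44,95), the post top at (40,205) and the rack hole at (282,167).

```bash
python3 - <<'E'
from h import *
o=r.get_obs()
p=o['tcp_pos'];Rm=R.from_rotvec(o['orientation']).as_matrix()
foot=p+Rm@[0,0,.2934]
print('foot exp',foot,proj('wrist',foot,o),proj('wrist',foot+[0,0,.02],o), 'seen at z',atz('wrist',282,208,foot[2]+.012,o))
print('mouth',atz('wrist',44.5,95,.18,o),'hole',atz('wrist',282,167,.055,o),'post',atz('wrist',40,205,.19,o))
for z in (.115,.105):print(atz('wrist',97,91,z,o))
for l in (0,.05,.08,.11,.14): 
  for yaw in (6,16.5):
    J=np.array([.4966,-.1468,.18]);d=np.array([np.cos(np.radians(yaw)),np.sin(np.radians(yaw)),0])*np.sin(l);d[2]=np.cos(l)
    print(l,yaw,proj('wrist',J-.1*d,o).round(1),proj('wrist',J-.075*d,o).round(1))
E
python3 - <<'E'
import cv2,numpy as np
w=cv2.imread('pics/w3.png')[60:140,20:150];t=cv2.imread('pics/t1.png')[190:250,280:345];s=cv2.imread('pics/s1.png')
im=np.zeros((600,800,3),np.uint8)
im[:320,:520]=cv2.resize(w,None,fx=4,fy=4,interpolation=2)
im[330:330+270,:292]=cv2.resize(t,(292,270),interpolation=2)
S=s[255:540,290:400];print(S.shape);S=cv2.resize(S,None,fx=2,fy=2,interpolation=2);im[:S.shape[0],550:550+S.shape[1]]=S[:600]
cv2.imwrite('pics/c1.png',im)
E
```

```text
foot exp [0.53110471 0.07797852 0.2090342 ] [282.21206262 204.06980328] [282.22915855 211.3623212 ] seen at z [0.53089828 0.07774858 0.2210342 ]
mouth [ 0.49495067 -0.14069827  0.18      ] hole [0.52727189 0.07683519 0.055     ] post [ 0.59078282 -0.13241327  0.19      ]
[ 0.48671011 -0.1293678   0.115     ]
[ 0.48750111 -0.13465706  0.105     ]
0 6 [97.2 97.6] [85.1 97.1]
0 16.5 [97.2 97.6] [85.1 97.1]
0.05 6 [97.2 93. ] [85.1 93.5]
0.05 16.5 [96.4 93. ] [84.5 93.4]
0.08 6 [97.1 90.3] [85.  91.3]
0.08 16.5 [95.9 90.3] [84.  91.2]
0.11 6 [97.  87.5] [84.9 89.1]
0.11 16.5 [95.3 87.5] [83.6 89. ]
0.14 6 [96.9 84.8] [84.8 86.9]
0.14 16.5 [94.7 84.7] [83.1 86.8]
(285, 110, 3)
```

View pics/c1.png

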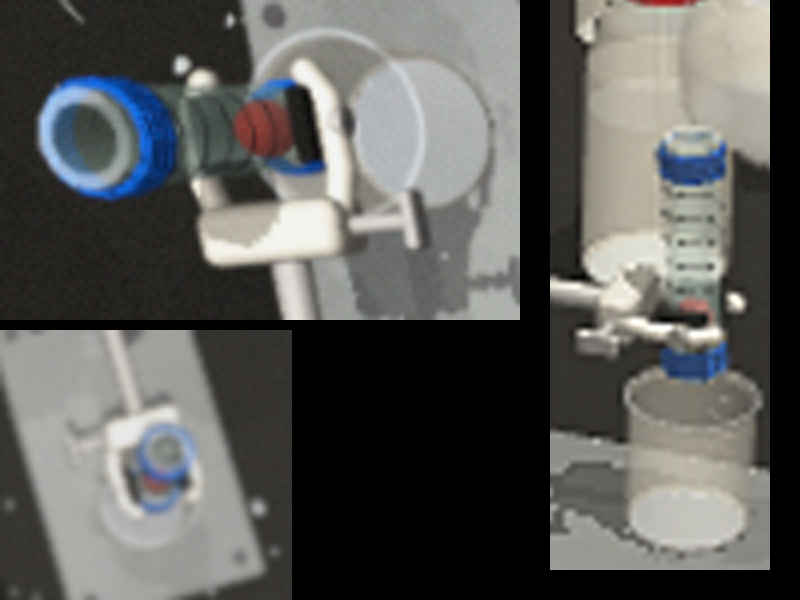

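```bash
python3 - <<'E'
from h import *
from scipy.optimize import least_squares
o=r.get_obs()
obs=[('top',(317.4,216.7),0),('scene',(320.3,167.5),0),('wrist',(42.5,93.2),0),
     ('top',(315.2,223.3),75),('scene',(200+(290+145/2)/3,60+(255+308/2)/3),73),('wrist',(85.8,92.5),75),
     ('top',(315.6,226.7),93),('wrist',(92.5,91.2),93)]
def model(p,y):
    u=np.array([np.cos(y),np.sin(y),0]);ax=u*np.sin(p[2])+np.array([0,0,np.cos(p[2])])
    J=np.array([p[0],p[1],.105]);off={'top':p[3:5],'scene':p[5:7],'wrist':p[7:9]}
    out=[]
    for c,px,s in obs: out.append(proj(c,J+ax*(.075-s/1000),o)+off[c]-px)
    return np.r_[np.concatenate(out),p[3:]/2]
for y in np.radians([6,16.5]):
    s=least_squares(lambda p:model(p,y),[.49,-.147,.08]+[0]*6);p=s.x
    print(p.round(4),s.cost,model(p,y)[:16].reshape(-1,2).round(1).tolist())
    print('mouth',p[0]+.075*p[2]*np.cos(y),p[1]+.075*p[2]*np.sin(y))
E
```

```text
[ 0.4907 -0.1443  0.0549  2.1853 -0.4592  0.2136 -0.8563 -1.5315 -0.2302] 11.089936945784844 [[0.4, 0.5], [0.1, -0.1], [-2.9, 0.6], [0.0, 0.8], [-0.2, 0.3], [0.6, -0.7], [-1.0, -1.1], [2.7, 0.2]]
mouth 0.49478268329735603 -0.1438844812020463
[ 0.4903 -0.1451  0.0611  1.9725 -0.5758  0.083  -0.8398 -1.1306  0.1145] 8.267569636939552 [[0.1, 0.4], [0.0, -0.0], [-2.4, 0.9], [0.1, 0.8], [-0.0, 0.2], [0.4, -0.9], [-0.8, -1.0], [2.3, -0.0]]
mouth 0.49473010924451305 -0.14377441895530602
```

arm_command(
  plan=[
    {"tx": 0,"ty": -0.01,"tz": 0,"ax": 0,"ay": 4,"az": 0,"claw": 1},
    {"tx": 0.01,"ty": -0.028,"tz": 0,"ax": 0,"ay": 0,"az": 0,"claw": 1},
    {"tx": 0.01,"ty": -0.032,"tz": 0,"ax": 0,"ay": 0,"az": 0,"claw": 1},
    {"tx": 0.01,"ty": -0.032,"tz": 0,"ax": 0,"ay": 0,"az": 0,"claw": 1},
    {"tx": 0.01,"ty": -0.032,"tz": 0,"ax": 0,"ay": 0,"az": 0,"claw": 1},
    {"tx": 0.01,"ty": -0.032,"tz": 0,"ax": 0,"ay": 0,"az": 0,"claw": 1},
    {"tx": 0.01,"ty": -0.026,"tz": 0,"ax": 0,"ay": 0,"az": 0,"claw": 1},
    {"tx": 0.009,"ty": -0.0152,"tz": 0,"ax": 0,"ay": 0,"az": 0,"claw": 1},
    {"tx": 0,"ty": 0,"tz": 0,"ax": 0,"ay": 0,"az": 0,"claw": 1},
    {"tx": 0,"ty": 0,"tz": 0,"ax": 0,"ay": 0,"az": 0,"claw": 1},
  ],
)

```text
clock: 7.73
tcp_pos: [0.5152, -0.1407, 0.5076]
orientation: [0.377, -3.049, 0.013]
contact_force: [0.4, 0.3, -1.0]
grip_width: 0.0167
gripper_force: 44.0
```

```bash
python3 - <<'E'
from h import *
o=r.get_obs();p=o['tcp_pos'];Rm=R.from_rotvec(o['orientation']).as_matrix();print(o['clock'],p,o['contact_force']);print(Rm.round(3))
foot=p+Rm@[0,0,.2934];print('foot',foot,proj('wrist',foot,o))
w=save('wrist','w4.png');t=save('top','t2.png');s=save('scene','s2.png')
print(proj('top',foot),proj('scene',foot))
im=np.zeros((600,800,3),np.uint8)
f=lambda i,x,y,w,h,k:cv2.resize(i[y:y+h,x:x+w],None,fx=k,fy=k,interpolation=2)
im[:450,:480]=f(w,200,120,160,150,3)
im[:600,500:800]=f(s,290,100,75,150,4)
cv2.imwrite('pics/c2.png',im[:,:,::-1])
E
```

```text
7.7333 [ 0.51524986 -0.14071454  0.50757481] [ 0.42778806  0.26573733 -0.96844146]
[[-0.967 -0.244 -0.067]
 [-0.243  0.97  -0.017]
 [ 0.07   0.    -0.998]]
foot [ 0.49545764 -0.14567313  0.21488515] [282.20737115 204.09523938]
[317.91350899 214.68568295] [321.11571023 153.3958145 ]
```

View pics/c2.png

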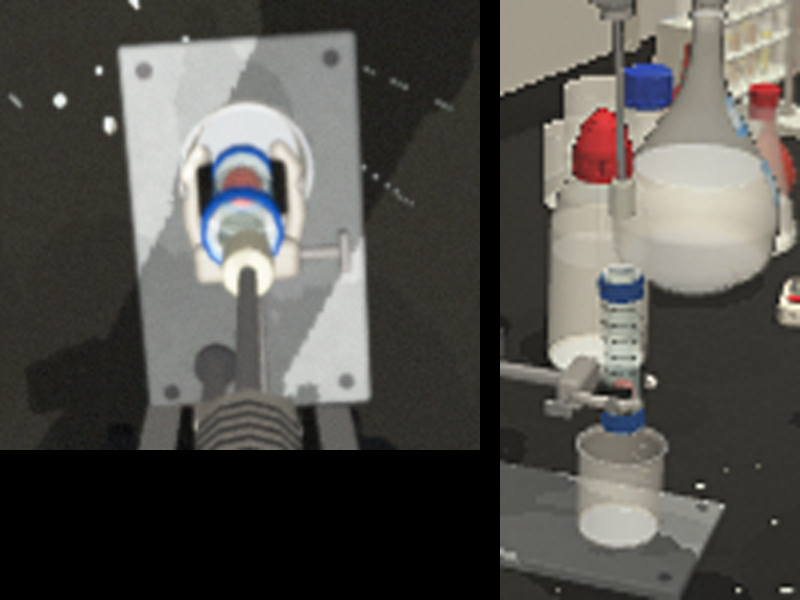

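The wrist crop shows the mouth centred at about (281,196) in full-image pixels and the ram foot at about (282,204). The scene crop shows the ram straight above the mouth, both at column 320.5.

```bash
python3 - <<'E'
from h import *
o=r.get_obs();p=o['tcp_pos'];Rm=R.from_rotvec(o['orientation']).as_matrix()
foot=p+Rm@[0,0,.2934]
for z in (.175,.18):
  m=atz('wrist',280.8,196.3,z,o);print('mouth',m,'tool frame rel foot',Rm.T@(m-foot))
# contour of blue sleeve
im=cv2.imread('pics/w4.png');hsv=cv2.cvtColor(im,cv2.COLOR_BGR2HSV);b=cv2.inRange(hsv,(105,150,60),(125,255,255))
ys,xs=np.nonzero(b[150:215,250:310]);print(xs.min()+250,xs.max()+250,ys.min()+150,ys.max()+150)
print(np.array([''.join('#' if v else '.' for v in row) for row in b[160:215,262:302]]).tolist().__repr__().replace("', '","\n"))
for z,d in((.18,11),(.08,11)):
  for ax in(.05,.08):
    c=np.array([.4952,-.1455,.18])-np.array([np.sin(ax)*.969,np.sin(ax)*.246,np.cos(ax)])*(.18-z);print(z,ax,proj('wrist',c,o))
E
```

```text
mouth [ 0.49744182 -0.14417257  0.175     ] tool frame rel foot [-0.00379494 -0.00126871  0.03948128]
mouth [ 0.49652856 -0.14439141  0.18      ] tool frame rel foot [-0.00250968 -0.00125088  0.03455891]
267 293 169 201
['........................................
........................................
........................................
........................................
........................................
........................................
........................................
........................................
........................................
...............#######..................
..............##########................
............###........###..............
...........##............##.............
..........##..............##............
..........#................##...........
........##..................#...........
........##..............................
........#...............................
........#...............................
........................................
........................................
.................
[... 830 characters left out ...]
.............
........................................
........................................
........................................
........................................
........................................
........................................
........................................
........................................
........................................
........................................
........................................
........................................
........................................']
0.18 0.05 [279.97931906 194.60862644]
0.18 0.08 [279.97931906 194.60862644]
0.08 0.05 [280.41583834 175.45190681]
0.08 0.08 [280.41833819 172.97060322]
```

arm_command(
  plan=[
    {"tx": -0.0013,"ty": -0.0006,"tz": 0.003,"ax": 0,"ay": 0,"az": 0,"claw": 1},
    {"tx": -0.0012,"ty": -0.0006,"tz": 0.004,"ax": 0,"ay": 0,"az": 0,"claw": 1},
    {"tx": 0,"ty": 0,"tz": 0.005,"ax": 0,"ay": 0,"az": 0,"claw": 1},
    {"tx": 0,"ty": 0,"tz": 0.005,"ax": 0,"ay": 0,"az": 0,"claw": 1},
    {"tx": 0,"ty": 0,"tz": 0.005,"ax": 0,"ay": 0,"az": 0,"claw": 1},
    {"tx": 0,"ty": 0,"tz": 0.004,"ax": 0,"ay": 0,"az": 0,"claw": 1},
    {"tx": 0,"ty": 0,"tz": 0.003,"ax": 0,"ay": 0,"az": 0,"claw": 1},
    {"tx": 0,"ty": 0,"tz": 0.001,"ax": 0,"ay": 0,"az": 0,"claw": 1},
    {"tx": 0,"ty": 0,"tz": 0,"ax": 0,"ay": 0,"az": 0,"claw": 1},
    {"tx": 0,"ty": 0,"tz": 0,"ax": 0,"ay": 0,"az": 0,"claw": 1},
  ],
)

```text
clock: 8.72
tcp_pos: [0.5163, -0.1408, 0.4776]
orientation: [0.381, -3.049, 0.013]
contact_force: [-0.4, 1.3, 0.2]
grip_width: 0.0169
gripper_force: 44.0
```

```bash
python3 - <<'E'
from h import *
o=r.get_obs();p=o['tcp_pos'];Rm=R.from_rotvec(o['orientation']).as_matrix();print(o['clock'],p,o['contact_force'])
foot=p+Rm@[0,0,.2934];print('foot',foot,proj('wrist',foot,o))
w=save('wrist','w5.png');s=save('scene','s3.png');t=save('top','t3.png')
im=np.zeros((600,800,3),np.uint8)
f=lambda i,x,y,w,h,k:cv2.resize(i[y:y+h,x:x+w],None,fx=k,fy=k,interpolation=2)
im[:480,:480]=f(w,240,160,80,80,6)
im[:,500:800]=f(s,295,130,50,100,6)
cv2.imwrite('pics/c3.png',im[:,:,::-1])
E
```

```text
8.7167 [ 0.51629201 -0.14083399  0.47755308] [-0.39595691  1.2531003   0.19596077]
foot [ 0.49654307 -0.14585724  0.18486159] [282.20459643 204.09501116]
```

View pics/c3.png

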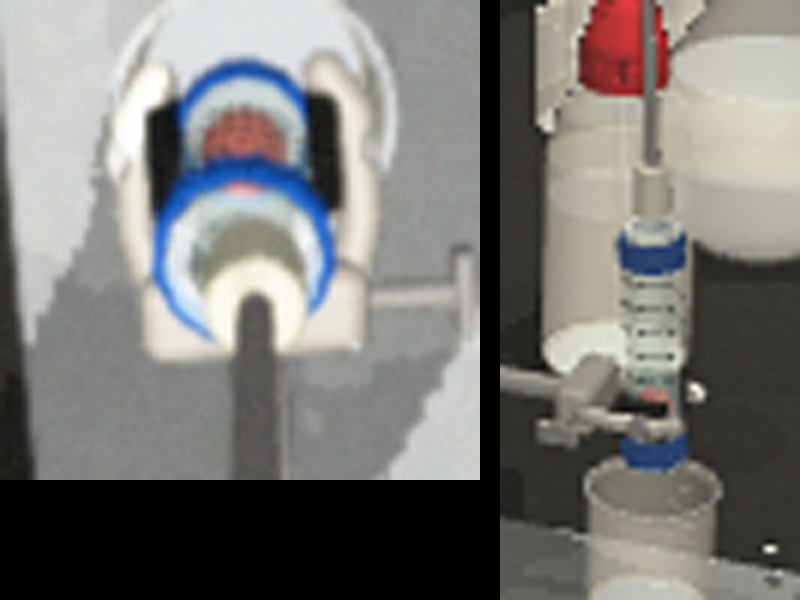

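The wrist crop shows the ring centre at column 245 and the rod at 254, so the rod sits about 1.1 mm too far along +y. Fore-aft it is close. I'll correct that and feel downwards.

arm_command(
  plan=[
    {"tx": 0,"ty": -0.0006,"tz": 0,"ax": 0,"ay": 0,"az": 0,"claw": 1},
    {"tx": 0,"ty": -0.0005,"tz": 0.001,"ax": 0,"ay": 0,"az": 0,"claw": 1},
    {"tx": 0,"ty": 0,"tz": 0.001,"ax": 0,"ay": 0,"az": 0,"claw": 1},
    {"tx": 0,"ty": 0,"tz": 0.001,"ax": 0,"ay": 0,"az": 0,"claw": 1},
    {"tx": 0,"ty": 0,"tz": 0.001,"ax": 0,"ay": 0,"az": 0,"claw": 1},
    {"tx": 0,"ty": 0,"tz": 0.001,"ax": 0,"ay": 0,"az": 0,"claw": 1},
    {"tx": 0,"ty": 0,"tz": 0.0005,"ax": 0,"ay": 0,"az": 0,"claw": 1},
    {"tx": 0,"ty": 0,"tz": 0,"ax": 0,"ay": 0,"az": 0,"claw": 1},
    {"tx": 0,"ty": 0,"tz": 0,"ax": 0,"ay": 0,"az": 0,"claw": 1},
    {"tx": 0,"ty": 0,"tz": 0,"ax": 0,"ay": 0,"az": 0,"claw": 1},
  ],
)

```text
clock: 9.7
tcp_pos: [0.5162, -0.1419, 0.4719]
orientation: [0.381, -3.049, 0.013]
contact_force: [0.1, -0.3, -0.7]
grip_width: 0.0166
gripper_force: 44.0
```

arm_command(
  plan=[
    {"tx": 0,"ty": 0,"tz": 0.0005,"ax": 0,"ay": 0,"az": 0,"claw": 1},
    {"tx": 0,"ty": 0,"tz": 0.0005,"ax": 0,"ay": 0,"az": 0,"claw": 1},
    {"tx": 0,"ty": 0,"tz": 0.0005,"ax": 0,"ay": 0,"az": 0,"claw": 1},
    {"tx": 0,"ty": 0,"tz": 0.0,"ax": 0,"ay": 0,"az": 0,"claw": 1},
    {"tx": 0,"ty": 0,"tz": 0,"ax": 0,"ay": 0,"az": 0,"claw": 1},
    {"tx": 0,"ty": 0,"tz": 0,"ax": 0,"ay": 0,"az": 0,"claw": 1},
    {"tx": 0,"ty": 0,"tz": 0,"ax": 0,"ay": 0,"az": 0,"claw": 1},
    {"tx": 0,"ty": 0,"tz": 0,"ax": 0,"ay": 0,"az": 0,"claw": 1},
    {"tx": 0,"ty": 0,"tz": 0,"ax": 0,"ay": 0,"az": 0,"claw": 1},
    {"tx": 0,"ty": 0,"tz": 0,"ax": 0,"ay": 0,"az": 0,"claw": 1},
  ],
)

```text
clock: 10.53
tcp_pos: [0.5161, -0.142, 0.4704]
orientation: [0.381, -3.049, 0.013]
contact_force: [1.0, -0.7, -0.3]
grip_width: 0.0162
gripper_force: 44.1
```

arm_command(
  plan=[
    {"tx": 0,"ty": 0,"tz": 0.0005,"ax": 0,"ay": 0,"az": 0,"claw": 1},
    {"tx": 0,"ty": 0,"tz": 0.0005,"ax": 0,"ay": 0,"az": 0,"claw": 1},
    {"tx": 0,"ty": 0,"tz": 0.0005,"ax": 0,"ay": 0,"az": 0,"claw": 1},
    {"tx": 0,"ty": 0,"tz": 0.0005,"ax": 0,"ay": 0,"az": 0,"claw": 1},
    {"tx": 0,"ty": 0,"tz": 0,"ax": 0,"ay": 0,"az": 0,"claw": 1},
    {"tx": 0,"ty": 0,"tz": 0,"ax": 0,"ay": 0,"az": 0,"claw": 1},
    {"tx": 0,"ty": 0,"tz": 0,"ax": 0,"ay": 0,"az": 0,"claw": 1},
    {"tx": 0,"ty": 0,"tz": 0,"ax": 0,"ay": 0,"az": 0,"claw": 1},
    {"tx": 0,"ty": 0,"tz": 0,"ax": 0,"ay": 0,"az": 0,"claw": 1},
    {"tx": 0,"ty": 0,"tz": 0,"ax": 0,"ay": 0,"az": 0,"claw": 1},
  ],
)

```text
clock: 11.37
tcp_pos: [0.5159, -0.142, 0.4684]
orientation: [0.381, -3.048, 0.013]
contact_force: [-0.1, -0.4, -0.7]
grip_width: 0.0167
gripper_force: 44.0
```

```bash
python3 - <<'E'
from h import *
o=r.get_obs();p=o['tcp_pos'];Rm=R.from_rotvec(o['orientation']).as_matrix();print(o['clock'],p,o['contact_force'],o['moment'])
print('foot',p+Rm@[0,0,.2934])
w=save('wrist','w6.png');s=save('scene','s4.png')
f=lambda i,x,y,w,h,k:cv2.resize(i[y:y+h,x:x+w],None,fx=k,fy=k,interpolation=2)
im=np.zeros((600,800,3),np.uint8)
im[:480,:480]=f(w,240,160,80,80,6)
im[:,500:800]=f(s,295,130,50,100,6)
cv2.imwrite('pics/c4.png',im[:,:,::-1])
E
```

```text
11.3667 [ 0.51586498 -0.14201312  0.46836423] [-0.10900222 -0.3833282  -0.70278294] [-0.13057992 -0.46840497  0.04170969]
foot [ 0.49598486 -0.14704787  0.17568182]
```

View pics/c4.png

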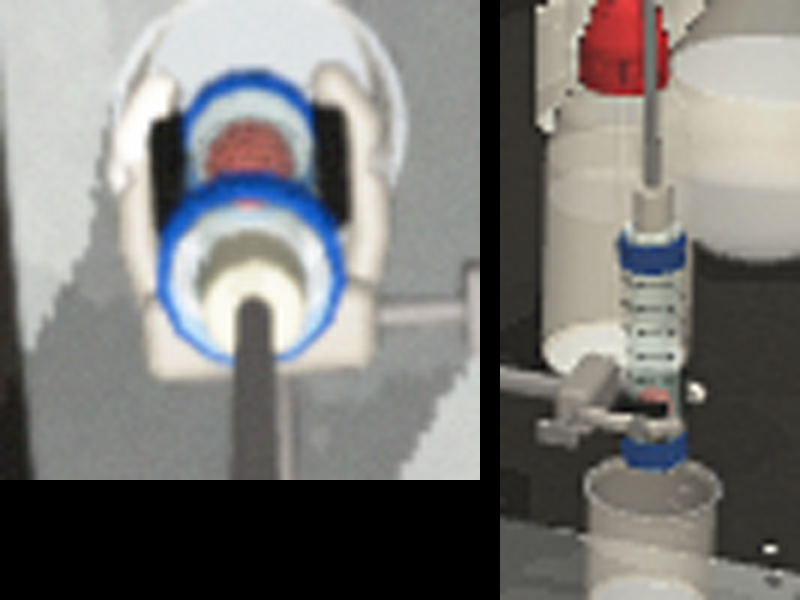

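The ram now sits centred within the rim with no axial force. The moment suggests a light touch on the -x side. I'll nudge off it and go on, using the moment as the lateral feel.

arm_command(
  plan=[
    {"tx": -0.0005,"ty": 0,"tz": 0.0005,"ax": 0,"ay": 0,"az": 0,"claw": 1},
    {"tx": 0,"ty": 0,"tz": 0.0005,"ax": 0,"ay": 0,"az": 0,"claw": 1},
    {"tx": 0,"ty": 0,"tz": 0.0005,"ax": 0,"ay": 0,"az": 0,"claw": 1},
    {"tx": 0,"ty": 0,"tz": 0.0005,"ax": 0,"ay": 0,"az": 0,"claw": 1},
    {"tx": 0,"ty": 0,"tz": 0.0005,"ax": 0,"ay": 0,"az": 0,"claw": 1},
    {"tx": 0,"ty": 0,"tz": 0.0005,"ax": 0,"ay": 0,"az": 0,"claw": 1},
    {"tx": 0,"ty": 0,"tz": 0,"ax": 0,"ay": 0,"az": 0,"claw": 1},
    {"tx": 0,"ty": 0,"tz": 0,"ax": 0,"ay": 0,"az": 0,"claw": 1},
    {"tx": 0,"ty": 0,"tz": 0,"ax": 0,"ay": 0,"az": 0,"claw": 1},
    {"tx": 0,"ty": 0,"tz": 0,"ax": 0,"ay": 0,"az": 0,"claw": 1},
  ],
)

```text
clock: 12.3
tcp_pos: [0.5161, -0.1419, 0.4653]
orientation: [0.381, -3.048, 0.013]
contact_force: [0.2, -0.2, -0.6]
grip_width: 0.0167
gripper_force: 44.1
```

```bash
cat > st.py <<'E'
from h import *
o=r.get_obs();p=o['tcp_pos'];Rm=R.from_rotvec(o['orientation']).as_matrix();m=Rm.T@o['moment'];f=Rm.T@o['contact_force']
print(o['clock'],p.round(4),'foot',(p+Rm@[0,0,.2934]).round(4))
print('tool force',f.round(2),'tool moment',m.round(3),'lateral F at ram (tool x,y)',(m[1]/.28).round(2),(-m[0]/.28).round(2),o['grip_width'].round(4))
E
python3 st.py
```

```text
12.3 [ 0.5161 -0.1419  0.4653] foot [ 0.4963 -0.147   0.1727]Traceback (most recent call last):
  File "st.py", line 4, in <module>
    print('tool force',f.round(2),'tool moment',m.round(3),'lateral F at ram (tool x,y)',(m[1]/.28).round(2),(-m[0]/.28).round(2),o['grip_width'].round(4))
                                                                                                                                  ^^^^^^^^^^^^^^^^^^^^^
AttributeError: 'float' object has no attribute 'round'
```

```bash
sed -i "s/,o\['grip_width'\].round(4)//" st.py; python3 st.py
```

```text
12.3 [ 0.5161 -0.1419  0.4653] foot [ 0.4963 -0.147   0.1727]
tool force [-0.16 -0.22  0.62] tool moment [ 0.168 -0.275 -0.018] lateral F at ram (tool x,y) -0.98 -0.6
```

arm_command(
  plan=[
    {"tx": -0.0006,"ty": -0.0003,"tz": 0.0005,"ax": 0,"ay": 0,"az": 0,"claw": 1},
    {"tx": 0,"ty": 0,"tz": 0.001,"ax": 0,"ay": 0,"az": 0,"claw": 1},
    {"tx": 0,"ty": 0,"tz": 0.001,"ax": 0,"ay": 0,"az": 0,"claw": 1},
    {"tx": 0,"ty": 0,"tz": 0.001,"ax": 0,"ay": 0,"az": 0,"claw": 1},
    {"tx": 0,"ty": 0,"tz": 0.001,"ax": 0,"ay": 0,"az": 0,"claw": 1},
    {"tx": 0,"ty": 0,"tz": 0.001,"ax": 0,"ay": 0,"az": 0,"claw": 1},
    {"tx": 0,"ty": 0,"tz": 0.0005,"ax": 0,"ay": 0,"az": 0,"claw": 1},
    {"tx": 0,"ty": 0,"tz": 0,"ax": 0,"ay": 0,"az": 0,"claw": 1},
    {"tx": 0,"ty": 0,"tz": 0,"ax": 0,"ay": 0,"az": 0,"claw": 1},
    {"tx": 0,"ty": 0,"tz": 0,"ax": 0,"ay": 0,"az": 0,"claw": 1},
  ],
)

```text
clock: 13.13
tcp_pos: [0.5164, -0.1422, 0.4594]
orientation: [0.381, -3.048, 0.013]
contact_force: [-1.2, -0.8, 0.0]
grip_width: 0.0167
gripper_force: 44.0
```

```bash
python3 st.py
```

```text
13.1333 [ 0.5164 -0.1422  0.4594] foot [ 0.4965 -0.1472  0.1667]
tool force [ 1.38 -0.5   0.09] tool moment [ 0.027 -0.072  0.018] lateral F at ram (tool x,y) -0.26 -0.09
```

arm_command(
  plan=[
    {"tx": -0.0002,"ty": 0,"tz": 0.001,"ax": 0,"ay": 0,"az": 0,"claw": 1},
    {"tx": 0,"ty": 0,"tz": 0.0015,"ax": 0,"ay": 0,"az": 0,"claw": 1},
    {"tx": 0,"ty": 0,"tz": 0.0015,"ax": 0,"ay": 0,"az": 0,"claw": 1},
    {"tx": 0,"ty": 0,"tz": 0.0015,"ax": 0,"ay": 0,"az": 0,"claw": 1},
    {"tx": 0,"ty": 0,"tz": 0.0015,"ax": 0,"ay": 0,"az": 0,"claw": 1},
    {"tx": 0,"ty": 0,"tz": 0.0015,"ax": 0,"ay": 0,"az": 0,"claw": 1},
    {"tx": 0,"ty": 0,"tz": 0.001,"ax": 0,"ay": 0,"az": 0,"claw": 1},
    {"tx": 0,"ty": 0,"tz": 0.0005,"ax": 0,"ay": 0,"az": 0,"claw": 1},
    {"tx": 0,"ty": 0,"tz": 0,"ax": 0,"ay": 0,"az": 0,"claw": 1},
    {"tx": 0,"ty": 0,"tz": 0,"ax": 0,"ay": 0,"az": 0,"claw": 1},
  ],
)

```text
clock: 13.97
tcp_pos: [0.516, -0.1423, 0.4494]
orientation: [0.381, -3.049, 0.013]
contact_force: [-0.2, -0.1, 0.3]
grip_width: 0.0169
gripper_force: 44.0
```

```bash
python3 st.py
```

```text
13.9667 [ 0.516  -0.1423  0.4494] foot [ 0.4961 -0.1474  0.1567]
tool force [ 0.21 -0.09 -0.24] tool moment [-0.014 -0.071  0.02 ] lateral F at ram (tool x,y) -0.25 0.05
```

Going well; another 15 mm.

arm_command(
  plan=[
    {"tx": -0.0002,"ty": 0,"tz": 0.0015,"ax": 0,"ay": 0,"az": 0,"claw": 1},
    {"tx": 0,"ty": 0,"tz": 0.002,"ax": 0,"ay": 0,"az": 0,"claw": 1},
    {"tx": 0,"ty": 0,"tz": 0.002,"ax": 0,"ay": 0,"az": 0,"claw": 1},
    {"tx": 0,"ty": 0,"tz": 0.002,"ax": 0,"ay": 0,"az": 0,"claw": 1},
    {"tx": 0,"ty": 0,"tz": 0.002,"ax": 0,"ay": 0,"az": 0,"claw": 1},
    {"tx": 0,"ty": 0,"tz": 0.002,"ax": 0,"ay": 0,"az": 0,"claw": 1},
    {"tx": 0,"ty": 0,"tz": 0.002,"ax": 0,"ay": 0,"az": 0,"claw": 1},
    {"tx": 0,"ty": 0,"tz": 0.0015,"ax": 0,"ay": 0,"az": 0,"claw": 1},
    {"tx": 0,"ty": 0,"tz": 0,"ax": 0,"ay": 0,"az": 0,"claw": 1},
    {"tx": 0,"ty": 0,"tz": 0,"ax": 0,"ay": 0,"az": 0,"claw": 1},
  ],
)

```text
clock: 14.8
tcp_pos: [0.5151, -0.1425, 0.4344]
orientation: [0.381, -3.048, 0.013]
contact_force: [0.2, 0.1, -0.7]
grip_width: 0.0165
gripper_force: 44.1
```

```bash
python3 st.py
```

```text
14.8 [ 0.5151 -0.1425  0.4344] foot [ 0.4953 -0.1476  0.1417]
tool force [-0.24  0.02  0.66] tool moment [ 0.004 -0.103 -0.027] lateral F at ram (tool x,y) -0.37 -0.01
```

arm_command(
  plan=[
    {"tx": -0.0003,"ty": 0,"tz": 0.002,"ax": 0,"ay": 0,"az": 0,"claw": 1},
    {"tx": 0,"ty": 0,"tz": 0.0025,"ax": 0,"ay": 0,"az": 0,"claw": 1},
    {"tx": 0,"ty": 0,"tz": 0.0025,"ax": 0,"ay": 0,"az": 0,"claw": 1},
    {"tx": 0,"ty": 0,"tz": 0.0025,"ax": 0,"ay": 0,"az": 0,"claw": 1},
    {"tx": -0.0002,"ty": 0,"tz": 0.0025,"ax": 0,"ay": 0,"az": 0,"claw": 1},
    {"tx": 0,"ty": 0,"tz": 0.0025,"ax": 0,"ay": 0,"az": 0,"claw": 1},
    {"tx": 0,"ty": 0,"tz": 0.0025,"ax": 0,"ay": 0,"az": 0,"claw": 1},
    {"tx": 0,"ty": 0,"tz": 0.0025,"ax": 0,"ay": 0,"az": 0,"claw": 1},
    {"tx": 0,"ty": 0,"tz": 0.0015,"ax": 0,"ay": 0,"az": 0,"claw": 1},
    {"tx": 0,"ty": 0,"tz": 0.0005,"ax": 0,"ay": 0,"az": 0,"claw": 1},
  ],
)

```text
clock: 15.63
tcp_pos: [0.5141, -0.1428, 0.4126]
orientation: [0.381, -3.048, 0.013]
contact_force: [0.3, -0.8, 0.1]
grip_width: 0.0167
gripper_force: 44.1
```

```bash
python3 st.py
```

```text
15.6333 [ 0.5141 -0.1428  0.4126] foot [ 0.4942 -0.1478  0.1199]
tool force [-0.12 -0.86 -0.14] tool moment [-0.    -0.094  0.016] lateral F at ram (tool x,y) -0.34 0.0
```

Now push the ball at about 9 mm/s.

arm_command(
  plan=[
    {"tx": -0.0003,"ty": 0,"tz": 0.0008,"ax": 0,"ay": 0,"az": 0,"claw": 1},
    {"tx": 0,"ty": 0,"tz": 0.0008,"ax": 0,"ay": 0,"az": 0,"claw": 1},
    {"tx": 0,"ty": 0,"tz": 0.0008,"ax": 0,"ay": 0,"az": 0,"claw": 1},
    {"tx": 0,"ty": 0,"tz": 0.0008,"ax": 0,"ay": 0,"az": 0,"claw": 1},
    {"tx": 0,"ty": 0,"tz": 0.0008,"ax": 0,"ay": 0,"az": 0,"claw": 1},
    {"tx": 0,"ty": 0,"tz": 0.0008,"ax": 0,"ay": 0,"az": 0,"claw": 1},
    {"tx": 0,"ty": 0,"tz": 0.0008,"ax": 0,"ay": 0,"az": 0,"claw": 1},
    {"tx": 0,"ty": 0,"tz": 0.0008,"ax": 0,"ay": 0,"az": 0,"claw": 1},
    {"tx": 0,"ty": 0,"tz": 0.0008,"ax": 0,"ay": 0,"az": 0,"claw": 1},
    {"tx": 0,"ty": 0,"tz": 0.0008,"ax": 0,"ay": 0,"az": 0,"claw": 1},
  ],
)

```text
clock: 16.47
tcp_pos: [0.5139, -0.1428, 0.4049]
orientation: [0.381, -3.049, 0.013]
contact_force: [-0.2, 0.2, 0.0]
grip_width: 0.0167
gripper_force: 44.1
```

```bash
python3 st.py
```

```text
16.4667 [ 0.5139 -0.1428  0.4049] foot [ 0.4941 -0.1479  0.1122]
tool force [ 0.12  0.27 -0.  ] tool moment [ 0.037 -0.082  0.044] lateral F at ram (tool x,y) -0.29 -0.13
```

arm_command(
  plan=[
    {"tx": 0,"ty": 0,"tz": 0.0007,"ax": 0,"ay": 0,"az": 0,"claw": 1},
    {"tx": 0,"ty": 0,"tz": 0.0007,"ax": 0,"ay": 0,"az": 0,"claw": 1},
    {"tx": 0,"ty": 0,"tz": 0.0007,"ax": 0,"ay": 0,"az": 0,"claw": 1},
    {"tx": 0,"ty": 0,"tz": 0.0007,"ax": 0,"ay": 0,"az": 0,"claw": 1},
    {"tx": 0,"ty": 0,"tz": 0.0007,"ax": 0,"ay": 0,"az": 0,"claw": 1},
    {"tx": 0,"ty": 0,"tz": 0.0007,"ax": 0,"ay": 0,"az": 0,"claw": 1},
    {"tx": 0,"ty": 0,"tz": 0.0007,"ax": 0,"ay": 0,"az": 0,"claw": 1},
    {"tx": 0,"ty": 0,"tz": 0.0007,"ax": 0,"ay": 0,"az": 0,"claw": 1},
    {"tx": 0,"ty": 0,"tz": 0.0007,"ax": 0,"ay": 0,"az": 0,"claw": 1},
    {"tx": 0,"ty": 0,"tz": 0.0007,"ax": 0,"ay": 0,"az": 0,"claw": 1},
  ],
)

```text
clock: 17.3
tcp_pos: [0.5139, -0.143, 0.399]
orientation: [0.382, -3.05, 0.013]
contact_force: [-0.8, 0.8, 6.6]
grip_width: 0.0168
gripper_force: 44.8
```

```bash
python3 st.py
```

```text
17.3 [ 0.5139 -0.143   0.399 ] foot [ 0.4946 -0.148   0.1063]
tool force [ 1.03  0.96 -6.56] tool moment [-0.236  0.209 -0.011] lateral F at ram (tool x,y) 0.75 0.84
```

arm_command(
  plan=[
    {"tx": 0.0002,"ty": 0.0003,"tz": 0.0007,"ax": 0,"ay": 0,"az": 0,"claw": 1},
    {"tx": 0,"ty": 0,"tz": 0.0007,"ax": 0,"ay": 0,"az": 0,"claw": 1},
    {"tx": 0,"ty": 0,"tz": 0.0007,"ax": 0,"ay": 0,"az": 0,"claw": 1},
    {"tx": 0,"ty": 0,"tz": 0.0007,"ax": 0,"ay": 0,"az": 0,"claw": 1},
    {"tx": 0,"ty": 0,"tz": 0.0007,"ax": 0,"ay": 0,"az": 0,"claw": 1},
    {"tx": 0,"ty": 0,"tz": 0.0007,"ax": 0,"ay": 0,"az": 0,"claw": 1},
    {"tx": 0,"ty": 0,"tz": 0.0007,"ax": 0,"ay": 0,"az": 0,"claw": 1},
    {"tx": 0,"ty": 0,"tz": 0.0007,"ax": 0,"ay": 0,"az": 0,"claw": 1},
    {"tx": 0,"ty": 0,"tz": 0.0007,"ax": 0,"ay": 0,"az": 0,"claw": 1},
    {"tx": 0,"ty": 0,"tz": 0.0007,"ax": 0,"ay": 0,"az": 0,"claw": 1},
  ],
)

```text
clock: 18.13
tcp_pos: [0.5132, -0.143, 0.3922]
orientation: [0.382, -3.051, 0.014]
contact_force: [-0.7, 0.3, 6.9]
grip_width: 0.0167
gripper_force: 44.8
```

```bash
python3 st.py;python3 - <<'E'
from h import *
r.grab_frame('scene');det('boxes_of','ball','scene');det('tip_of','jaws','scene')
E
```

```text
18.1333 [ 0.5132 -0.143   0.3922] foot [ 0.4941 -0.1481  0.0995]
tool force [ 1.08  0.42 -6.83] tool moment [-0.188  0.195 -0.021] lateral F at ram (tool x,y) 0.7 0.67
tip_of jaws scene 0.83 [ 0.4926 -0.1452  0.1043]
```

arm_command(
  plan=[
    {"tx": 0.0002,"ty": 0.0002,"tz": 0.0007,"ax": 0,"ay": 0,"az": 0,"claw": 1},
    {"tx": 0,"ty": 0,"tz": 0.0007,"ax": 0,"ay": 0,"az": 0,"claw": 1},
    {"tx": 0,"ty": 0,"tz": 0.0007,"ax": 0,"ay": 0,"az": 0,"claw": 1},
    {"tx": 0,"ty": 0,"tz": 0.0007,"ax": 0,"ay": 0,"az": 0,"claw": 1},
    {"tx": 0,"ty": 0,"tz": 0.0007,"ax": 0,"ay": 0,"az": 0,"claw": 1},
    {"tx": 0,"ty": 0,"tz": 0.0007,"ax": 0,"ay": 0,"az": 0,"claw": 1},
    {"tx": 0,"ty": 0,"tz": 0.0007,"ax": 0,"ay": 0,"az": 0,"claw": 1},
    {"tx": 0,"ty": 0,"tz": 0.0007,"ax": 0,"ay": 0,"az": 0,"claw": 1},
    {"tx": 0,"ty": 0,"tz": 0.0007,"ax": 0,"ay": 0,"az": 0,"claw": 1},
    {"tx": 0,"ty": 0,"tz": 0.0007,"ax": 0,"ay": 0,"az": 0,"claw": 1},
  ],
)

```text
clock: 19.12
tcp_pos: [0.5127, -0.1431, 0.3853]
orientation: [0.382, -3.051, 0.014]
contact_force: [0.0, -0.1, 7.6]
grip_width: 0.0165
gripper_force: 44.9
```

```bash
python3 st.py
```

```text
19.1167 [ 0.5127 -0.1431  0.3853] foot [ 0.4936 -0.1482  0.0926]
tool force [ 0.51 -0.09 -7.61] tool moment [-0.058  0.191  0.012] lateral F at ram (tool x,y) 0.68 0.21
```

arm_command(
  plan=[
    {"tx": 0.0002,"ty": 0,"tz": 0.0006,"ax": 0,"ay": 0,"az": 0,"claw": 1},
    {"tx": 0,"ty": 0,"tz": 0.0006,"ax": 0,"ay": 0,"az": 0,"claw": 1},
    {"tx": 0,"ty": 0,"tz": 0.0006,"ax": 0,"ay": 0,"az": 0,"claw": 1},
    {"tx": 0,"ty": 0,"tz": 0.0006,"ax": 0,"ay": 0,"az": 0,"claw": 1},
    {"tx": 0,"ty": 0,"tz": 0.0006,"ax": 0,"ay": 0,"az": 0,"claw": 1},
    {"tx": 0,"ty": 0,"tz": 0.0006,"ax": 0,"ay": 0,"az": 0,"claw": 1},
    {"tx": 0,"ty": 0,"tz": 0.0006,"ax": 0,"ay": 0,"az": 0,"claw": 1},
    {"tx": 0,"ty": 0,"tz": 0.0006,"ax": 0,"ay": 0,"az": 0,"claw": 1},
    {"tx": 0,"ty": 0,"tz": 0.0006,"ax": 0,"ay": 0,"az": 0,"claw": 1},
    {"tx": 0,"ty": 0,"tz": 0.0006,"ax": 0,"ay": 0,"az": 0,"claw": 1},
  ],
)

```text
clock: 19.95
tcp_pos: [0.5115, -0.1431, 0.3781]
orientation: [0.381, -3.049, 0.014]
contact_force: [0.3, -1.0, -0.6]
grip_width: 0.0168
gripper_force: 44.2
```

```bash
python3 st.py
```

```text
19.95 [ 0.5115 -0.1431  0.3781] foot [ 0.4919 -0.1482  0.0854]
tool force [-0.07 -1.04  0.57] tool moment [ 0.289 -0.335 -0.024] lateral F at ram (tool x,y) -1.2 -1.03
```

arm_command(
  plan=[
    {"tx": -0.0003,"ty": -0.0002,"tz": 0.0005,"ax": 0,"ay": 0,"az": 0,"claw": 1},
    {"tx": -0.0003,"ty": -0.0003,"tz": 0.0005,"ax": 0,"ay": 0,"az": 0,"claw": 1},
    {"tx": 0,"ty": 0,"tz": 0.0005,"ax": 0,"ay": 0,"az": 0,"claw": 1},
    {"tx": 0,"ty": 0,"tz": 0.0005,"ax": 0,"ay": 0,"az": 0,"claw": 1},
    {"tx": 0,"ty": 0,"tz": 0,"ax": 0,"ay": 0,"az": 0,"claw": 1},
    {"tx": 0,"ty": 0,"tz": 0,"ax": 0,"ay": 0,"az": 0,"claw": 1},
    {"tx": 0,"ty": 0,"tz": 0,"ax": 0,"ay": 0,"az": 0,"claw": 1},
    {"tx": 0,"ty": 0,"tz": 0,"ax": 0,"ay": 0,"az": 0,"claw": 1},
    {"tx": 0,"ty": 0,"tz": 0,"ax": 0,"ay": 0,"az": 0,"claw": 1},
    {"tx": 0,"ty": 0,"tz": 0,"ax": 0,"ay": 0,"az": 0,"claw": 1},
  ],
)

```text
clock: 20.78
tcp_pos: [0.5119, -0.1433, 0.376]
orientation: [0.381, -3.048, 0.013]
contact_force: [0.8, -0.3, -1.2]
grip_width: 0.0167
gripper_force: 44.1
```

```bash
python3 st.py;python3 - <<'E'
from h import *
s=save('scene','s5.png');det('boxes_of','ball','scene');det('tip_of','beaker','scene')
f=lambda i,x,y,w,h,k:cv2.resize(i[y:y+h,x:x+w],None,fx=k,fy=k,interpolation=2)
cv2.imwrite('pics/c5.png',f(s,290,130,60,120,5)[:,:,::-1])
E
```

```text
20.7833 [ 0.5119 -0.1433  0.376 ] foot [ 0.492  -0.1484  0.0833]
tool force [-0.79 -0.51  1.16] tool moment [ 0.155 -0.208  0.069] lateral F at ram (tool x,y) -0.74 -0.55
tip_of beaker scene 0.86 [ 0.491  -0.146   0.0076]
```

View pics/c5.png

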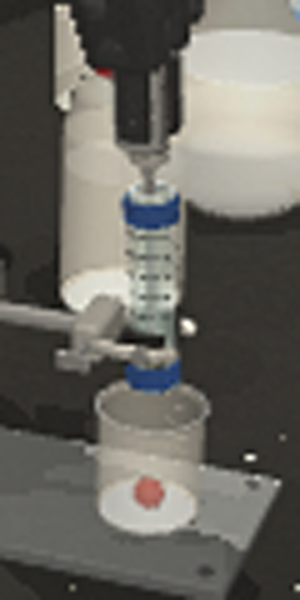

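The picture shows the red ball lying in the beaker, which still stands upright. I'll withdraw along the tube.

arm_command(
  plan=[
    {"tx": -0.0004,"ty": -0.0004,"tz": -0.002,"ax": 0,"ay": 0,"az": 0,"claw": 1},
    {"tx": 0,"ty": 0,"tz": -0.004,"ax": 0,"ay": 0,"az": 0,"claw": 1},
    {"tx": 0.0001,"ty": 0,"tz": -0.005,"ax": 0,"ay": 0,"az": 0,"claw": 1},
    {"tx": 0.0001,"ty": 0,"tz": -0.005,"ax": 0,"ay": 0,"az": 0,"claw": 1},
    {"tx": 0.0001,"ty": 0,"tz": -0.005,"ax": 0,"ay": 0,"az": 0,"claw": 1},
    {"tx": 0.0001,"ty": 0,"tz": -0.005,"ax": 0,"ay": 0,"az": 0,"claw": 1},
    {"tx": 0.0001,"ty": 0,"tz": -0.005,"ax": 0,"ay": 0,"az": 0,"claw": 1},
    {"tx": 0.0001,"ty": 0,"tz": -0.005,"ax": 0,"ay": 0,"az": 0,"claw": 1},
    {"tx": 0,"ty": 0,"tz": -0.003,"ax": 0,"ay": 0,"az": 0,"claw": 1},
    {"tx": 0,"ty": 0,"tz": 0,"ax": 0,"ay": 0,"az": 0,"claw": 1},
  ],
)

```text
clock: 21.77
tcp_pos: [0.5147, -0.1431, 0.4157]
orientation: [0.382, -3.05, 0.014]
contact_force: [-0.3, -0.7, -1.2]
grip_width: 0.0169
gripper_force: 44.1
```

```bash
python3 st.py
```

```text
21.7667 [ 0.5147 -0.1431  0.4157] foot [ 0.4953 -0.1482  0.123 ]
tool force [ 0.36 -0.58  1.19] tool moment [ 0.01  -0.056  0.024] lateral F at ram (tool x,y) -0.2 -0.04
```

arm_command(
  plan=[
    {"tx": 0,"ty": 0,"tz": -0.003,"ax": 0,"ay": 0,"az": 0,"claw": 1},
    {"tx": 0.0001,"ty": 0,"tz": -0.005,"ax": 0,"ay": 0,"az": 0,"claw": 1},
    {"tx": 0.0001,"ty": 0,"tz": -0.005,"ax": 0,"ay": 0,"az": 0,"claw": 1},
    {"tx": 0,"ty": 0,"tz": -0.005,"ax": 0,"ay": 0,"az": 0,"claw": 1},
    {"tx": 0.0001,"ty": 0,"tz": -0.005,"ax": 0,"ay": 0,"az": 0,"claw": 1},
    {"tx": 0.0001,"ty": 0,"tz": -0.005,"ax": 0,"ay": 0,"az": 0,"claw": 1},
    {"tx": 0,"ty": 0,"tz": -0.004,"ax": 0,"ay": 0,"az": 0,"claw": 1},
    {"tx": 0.0001,"ty": 0,"tz": -0.003,"ax": 0,"ay": 0,"az": 0,"claw": 1},
    {"tx": 0,"ty": 0,"tz": -0.001,"ax": 0,"ay": 0,"az": 0,"claw": 1},
    {"tx": 0,"ty": 0,"tz": 0,"ax": 0,"ay": 0,"az": 0,"claw": 1},
  ],
)

```text
clock: 22.6
tcp_pos: [0.5165, -0.1426, 0.4511]
orientation: [0.381, -3.049, 0.013]
contact_force: [-0.1, 0.6, -0.7]
grip_width: 0.017
gripper_force: 44.0
```

```bash
python3 st.py
```

```text
22.6 [ 0.5165 -0.1426  0.4511] foot [ 0.4968 -0.1476  0.1584]
tool force [-0.1   0.64  0.66] tool moment [-0.031 -0.134  0.031] lateral F at ram (tool x,y) -0.48 0.11
```

arm_command(
  plan=[
    {"tx": -0.0002,"ty": 0,"tz": -0.003,"ax": 0,"ay": 0,"az": 0,"claw": 1},
    {"tx": 0,"ty": 0,"tz": -0.005,"ax": 0,"ay": 0,"az": 0,"claw": 1},
    {"tx": 0,"ty": 0,"tz": -0.006,"ax": 0,"ay": 0,"az": 0,"claw": 1},
    {"tx": 0,"ty": 0,"tz": -0.006,"ax": 0,"ay": 0,"az": 0,"claw": 1},
    {"tx": 0,"ty": 0,"tz": -0.006,"ax": 0,"ay": 0,"az": 0,"claw": 1},
    {"tx": 0,"ty": 0,"tz": -0.007,"ax": 0,"ay": 0,"az": 0,"claw": 1},
    {"tx": 0,"ty": 0,"tz": -0.008,"ax": 0,"ay": 0,"az": 0,"claw": 1},
    {"tx": 0,"ty": 0,"tz": -0.008,"ax": 0,"ay": 0,"az": 0,"claw": 1},
    {"tx": 0,"ty": 0,"tz": -0.005,"ax": 0,"ay": 0,"az": 0,"claw": 1},
    {"tx": 0,"ty": 0,"tz": 0,"ax": 0,"ay": 0,"az": 0,"claw": 1},
  ],
)

```text
clock: 23.43
tcp_pos: [0.5206, -0.1417, 0.5062]
orientation: [0.382, -3.051, 0.014]
contact_force: [1.1, -0.1, -1.3]
grip_width: 0.0169
gripper_force: 44.0
```

```bash
python3 st.py; python3 - <<'E'
from h import *
o=r.get_obs();p=o['tcp_pos'];Rm=R.from_rotvec(o['orientation']).as_matrix()
R2=Rm@R.from_euler('y',-4,degrees=True).as_matrix();print(R2.round(3))
print('shift after ay -4:',R2.T@(np.array([.5312,.0778,.5050])-p))
E
```

```text
23.4333 [ 0.5206 -0.1417  0.5062] foot [ 0.5015 -0.1468  0.2135]
tool force [-1.09 -0.35  1.22] tool moment [ 0.02  -0.121 -0.015] lateral F at ram (tool x,y) -0.43 -0.07
[[-0.969 -0.246  0.002]
 [-0.246  0.969 -0.   ]
 [-0.002 -0.001 -1.   ]]
shift after ay -4: [-0.06434934  0.21016782  0.00120821]
```

arm_command(
  plan=[
    {"tx": 0,"ty": 0.01,"tz": 0,"ax": 0,"ay": -4,"az": 0,"claw": 1},
    {"tx": -0.01,"ty": 0.028,"tz": 0,"ax": 0,"ay": 0,"az": 0,"claw": 1},
    {"tx": -0.01,"ty": 0.032,"tz": 0,"ax": 0,"ay": 0,"az": 0,"claw": 1},
    {"tx": -0.01,"ty": 0.032,"tz": 0,"ax": 0,"ay": 0,"az": 0,"claw": 1},
    {"tx": -0.01,"ty": 0.032,"tz": 0,"ax": 0,"ay": 0,"az": 0,"claw": 1},
    {"tx": -0.01,"ty": 0.032,"tz": 0,"ax": 0,"ay": 0,"az": 0,"claw": 1},
    {"tx": -0.009,"ty": 0.028,"tz": 0,"ax": 0,"ay": 0,"az": 0,"claw": 1},
    {"tx": -0.0053,"ty": 0.0162,"tz": 0,"ax": 0,"ay": 0,"az": 0,"claw": 1},
    {"tx": 0,"ty": 0,"tz": 0,"ax": 0,"ay": 0,"az": 0,"claw": 1},
    {"tx": 0,"ty": 0,"tz": 0,"ax": 0,"ay": 0,"az": 0,"claw": 1},
  ],
)

```text
clock: 24.27
tcp_pos: [0.5307, 0.0789, 0.5043]
orientation: [0.394, -3.116, 0.001]
contact_force: [-0.2, -0.7, -1.2]
grip_width: 0.0168
gripper_force: 44.1
```

```bash
python3 st.py; python3 - <<'E'
from h import *
o=r.get_obs();p=o['tcp_pos'];Rm=R.from_rotvec(o['orientation']).as_matrix();print(Rm.round(3))
f=p+Rm@[0,0,.2934];print(proj('wrist',f,o),proj('wrist',f+[0,0,.02],o),proj('top',f+[0,0,.02]),proj('scene',f))
w=save('wrist','w7.png');s=save('scene','s7.png')
for c in('scene','wrist'):det('tip_of','rod',c,o)
a=cv2.imread('pics/w3.png')[:,:,::-1]
d=np.hstack([a[130:250,250:370],w[130:250,250:370]]);d=cv2.resize(d,None,fx=2.2,fy=2.2,interpolation=2)
e=cv2.resize(s[90:290,190:290],None,fx=2.5,fy=2.5,interpolation=2)
im=np.zeros((600,800,3),np.uint8);im[:d.shape[0],:d.shape[1]]=d;im[:500,540:790]=e
cv2.imwrite('pics/c6.png',im[:,:,::-1])
E
```

```text
24.2667 [0.5307 0.0789 0.5043] foot [0.5305 0.0788 0.2109]
tool force [ 0.37 -0.67  1.22] tool moment [ 0.035 -0.013  0.024] lateral F at ram (tool x,y) -0.05 -0.13
[[-0.969 -0.249 -0.001]
 [-0.249  0.969 -0.   ]
 [ 0.001 -0.    -1.   ]]
[282.20928324 204.06972097] [282.22135531 211.35150119] [208.7081105  193.35394995] [239.48989968 184.4095769 ]
tip_of rod scene 0.65 [0.53   0.0803 0.2066]
tip_of rod wrist 0.8 [0.5281 0.0753 0.2099]
```

View pics/c6.png

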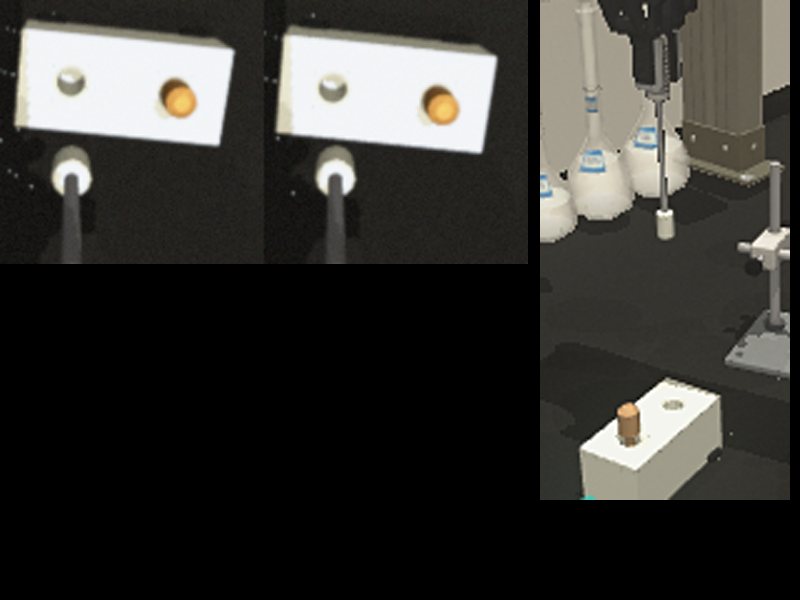

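The ram sits in the grip just as it did after pickup (crop 71,176 both times). The hole is slightly offset. I'll shift back to the pickup position and lower to just above the hole.

arm_command(
  plan=[
    {"tx": -0.0009,"ty": -0.0012,"tz": 0.01,"ax": 0,"ay": 0,"az": 0,"claw": 1},
    {"tx": 0,"ty": 0,"tz": 0.02,"ax": 0,"ay": 0,"az": 0,"claw": 1},
    {"tx": 0,"ty": 0,"tz": 0.025,"ax": 0,"ay": 0,"az": 0,"claw": 1},
    {"tx": 0,"ty": 0,"tz": 0.025,"ax": 0,"ay": 0,"az": 0,"claw": 1},
    {"tx": 0,"ty": 0,"tz": 0.025,"ax": 0,"ay": 0,"az": 0,"claw": 1},
    {"tx": 0,"ty": 0,"tz": 0.02,"ax": 0,"ay": 0,"az": 0,"claw": 1},
    {"tx": 0,"ty": 0,"tz": 0.015,"ax": 0,"ay": 0,"az": 0,"claw": 1},
    {"tx": 0,"ty": 0,"tz": 0.007,"ax": 0,"ay": 0,"az": 0,"claw": 1},
    {"tx": 0,"ty": 0,"tz": 0,"ax": 0,"ay": 0,"az": 0,"claw": 1},
    {"tx": 0,"ty": 0,"tz": 0,"ax": 0,"ay": 0,"az": 0,"claw": 1},
  ],
)

```text
clock: 25.3
tcp_pos: [0.5322, 0.0766, 0.3578]
orientation: [0.389, -3.117, 0.0]
contact_force: [0.4, 0.1, -1.3]
grip_width: 0.0169
gripper_force: 44.1
```

```bash
python3 st.py; python3 - <<'E'
from h import *
o=r.get_obs();p=o['tcp_pos'];Rm=R.from_rotvec(o['orientation']).as_matrix();print(Rm.round(4))
f=p+Rm@[0,0,.2934];print('tool shift needed',Rm.T@([.5316,.078,f[2]]-f))
w=save('wrist','w8.png');s=save('scene','s8.png')
im=np.zeros((500,800,3),np.uint8);im[:500,:400]=cv2.resize(w[150:250,240:320],None,fx=5,fy=5,interpolation=2)
im[:480,420:780]=cv2.resize(s[200:280,210:270],None,fx=6,fy=6,interpolation=2)
cv2.imwrite('pics/c7.png',im[:,:,::-1])
E
```

```text
25.3 [0.5322 0.0766 0.3578] foot [0.5322 0.0765 0.0644]
tool force [-0.37  0.02  1.31] tool moment [-0.007 -0.005  0.027] lateral F at ram (tool x,y) -0.02 0.02
[[-9.694e-01 -2.456e-01 -0.000e+00]
 [-2.456e-01  9.694e-01 -2.000e-04]
 [ 1.000e-04 -2.000e-04 -1.000e+00]]
tool shift needed [ 1.76113882e-04  1.56246808e-03 -2.29389845e-07]
```

View pics/c7.png

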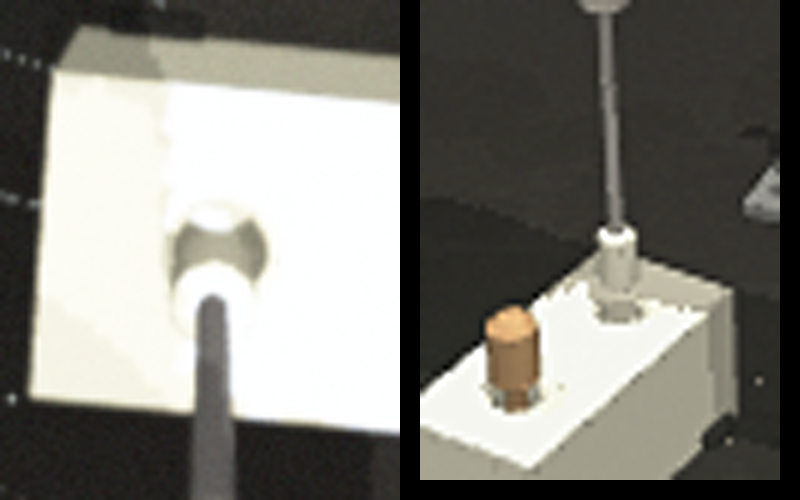

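The rod is about 1.5 mm short along tool +y of the hole centre (212 against 220 in the crop), which agrees with the pose numbers. I have also now viewed 13 pictures against the limit of 10, so I'll finish by numbers and feel only.

arm_command(
  plan=[
    {"tx": 0,"ty": 0.0008,"tz": 0,"ax": 0,"ay": 0,"az": 0,"claw": 1},
    {"tx": 0,"ty": 0.0007,"tz": 0,"ax": 0,"ay": 0,"az": 0,"claw": 1},
    {"tx": 0,"ty": 0,"tz": 0.003,"ax": 0,"ay": 0,"az": 0,"claw": 1},
    {"tx": 0,"ty": 0,"tz": 0.003,"ax": 0,"ay": 0,"az": 0,"claw": 1},
    {"tx": 0,"ty": 0,"tz": 0.002,"ax": 0,"ay": 0,"az": 0,"claw": 1},
    {"tx": 0,"ty": 0,"tz": 0.002,"ax": 0,"ay": 0,"az": 0,"claw": 1},
    {"tx": 0,"ty": 0,"tz": 0.002,"ax": 0,"ay": 0,"az": 0,"claw": 1},
    {"tx": 0,"ty": 0,"tz": 0.002,"ax": 0,"ay": 0,"az": 0,"claw": 1},
    {"tx": 0,"ty": 0,"tz": 0,"ax": 0,"ay": 0,"az": 0,"claw": 1},
    {"tx": 0,"ty": 0,"tz": 0,"ax": 0,"ay": 0,"az": 0,"claw": 1},
  ],
)

```text
clock: 26.23
tcp_pos: [0.5316, 0.0784, 0.3436]
orientation: [0.39, -3.117, 0.0]
contact_force: [-0.8, 0.2, -1.5]
grip_width: 0.0166
gripper_force: 44.1
```

```bash
python3 st.py
```

```text
26.2333 [0.5316 0.0784 0.3436] foot [0.5315 0.0784 0.0502]
tool force [0.69 0.35 1.46] tool moment [ 0.043  0.061 -0.049] lateral F at ram (tool x,y) 0.22 -0.15
```

Five mm inside the hole with no resistance. Lower the remaining 44 mm.

arm_command(
  plan=[
    {"tx": 0,"ty": 0,"tz": 0.004,"ax": 0,"ay": 0,"az": 0,"claw": 1},
    {"tx": 0,"ty": 0,"tz": 0.005,"ax": 0,"ay": 0,"az": 0,"claw": 1},
    {"tx": 0,"ty": 0,"tz": 0.006,"ax": 0,"ay": 0,"az": 0,"claw": 1},
    {"tx": 0,"ty": 0,"tz": 0.006,"ax": 0,"ay": 0,"az": 0,"claw": 1},
    {"tx": 0,"ty": 0,"tz": 0.006,"ax": 0,"ay": 0,"az": 0,"claw": 1},
    {"tx": 0,"ty": 0,"tz": 0.006,"ax": 0,"ay": 0,"az": 0,"claw": 1},
    {"tx": 0,"ty": 0,"tz": 0.005,"ax": 0,"ay": 0,"az": 0,"claw": 1},
    {"tx": 0,"ty": 0,"tz": 0.004,"ax": 0,"ay": 0,"az": 0,"claw": 1},
    {"tx": 0,"ty": 0,"tz": 0.002,"ax": 0,"ay": 0,"az": 0,"claw": 1},
    {"tx": 0,"ty": 0,"tz": 0,"ax": 0,"ay": 0,"az": 0,"claw": 1},
  ],
)

```text
clock: 27.07
tcp_pos: [0.5315, 0.0784, 0.2992]
orientation: [0.39, -3.116, 0.0]
contact_force: [-0.3, -0.1, -0.5]
grip_width: 0.0167
gripper_force: 44.1
```

```bash
python3 st.py
```

```text
27.0667 [0.5315 0.0784 0.2992] foot [0.5312 0.0784 0.0058]
tool force [ 0.27 -0.05  0.48] tool moment [-0.005 -0.059 -0.001] lateral F at ram (tool x,y) -0.21 0.02
```

Within 1 mm of the floor. Open, then retreat straight up.

arm_command(
  plan=[
    {"tx": 0,"ty": 0,"tz": 0.0006,"ax": 0,"ay": 0,"az": 0,"claw": 1},
    {"tx": 0,"ty": 0,"tz": 0,"ax": 0,"ay": 0,"az": 0,"claw": 0.7},
    {"tx": 0,"ty": 0,"tz": 0,"ax": 0,"ay": 0,"az": 0,"claw": 0.4},
    {"tx": 0,"ty": 0,"tz": 0,"ax": 0,"ay": 0,"az": 0,"claw": 0},
    {"tx": 0,"ty": 0,"tz": 0,"ax": 0,"ay": 0,"az": 0,"claw": 0},
    {"tx": 0,"ty": 0,"tz": 0,"ax": 0,"ay": 0,"az": 0,"claw": 0},
    {"tx": 0,"ty": 0,"tz": 0,"ax": 0,"ay": 0,"az": 0,"claw": 0},
    {"tx": 0,"ty": 0,"tz": 0,"ax": 0,"ay": 0,"az": 0,"claw": 0},
    {"tx": 0,"ty": 0,"tz": 0,"ax": 0,"ay": 0,"az": 0,"claw": 0},
    {"tx": 0,"ty": 0,"tz": 0,"ax": 0,"ay": 0,"az": 0,"claw": 0},
  ],
)

```text
clock: 27.9
tcp_pos: [0.5316, 0.0785, 0.2991]
orientation: [-0.39, 3.117, 0.0]
contact_force: [-0.5, -0.7, 0.8]
grip_width: 0.0852
gripper_force: 0.0
```

arm_command(
  plan=[
    {"tx": 0,"ty": 0,"tz": -0.01,"ax": 0,"ay": 0,"az": 0,"claw": 0},
    {"tx": 0,"ty": 0,"tz": -0.015,"ax": 0,"ay": 0,"az": 0,"claw": 0},
    {"tx": 0,"ty": 0,"tz": -0.02,"ax": 0,"ay": 0,"az": 0,"claw": 0},
    {"tx": 0,"ty": 0,"tz": -0.02,"ax": 0,"ay": 0,"az": 0,"claw": 0},
    {"tx": 0,"ty": 0,"tz": -0.02,"ax": 0,"ay": 0,"az": 0,"claw": 0},
    {"tx": 0,"ty": 0,"tz": -0.02,"ax": 0,"ay": 0,"az": 0,"claw": 0},
    {"tx": 0,"ty": 0,"tz": -0.01,"ax": 0,"ay": 0,"az": 0,"claw": 0},
    {"tx": 0,"ty": 0,"tz": -0.005,"ax": 0,"ay": 0,"az": 0,"claw": 0},
    {"tx": 0,"ty": 0,"tz": 0,"ax": 0,"ay": 0,"az": 0,"claw": 0},
    {"tx": 0,"ty": 0,"tz": 0,"ax": 0,"ay": 0,"az": 0,"claw": 0},
  ],
)

```text
clock: 28.73
tcp_pos: [0.5314, 0.0785, 0.4185]
orientation: [0.39, -3.116, 0.0]
contact_force: [0.3, -0.6, -0.1]
grip_width: 0.0854
gripper_force: 0.0
```

```bash
python3 st.py; python3 - <<'E'
from h import *
o=r.get_obs();print(o['grip_width'])
for c in('scene','top','wrist'):
  r.grab_frame(c);det('tip_of','rod',c,o);det('boxes_of','rod',c,o);det('boxes_of','ball',c,o);det('tip_of','beaker',c,o)
E
```

```text
28.7333 [0.5314 0.0785 0.4185] foot [0.5311 0.0784 0.1251]
tool force [-0.11 -0.62  0.14] tool moment [-0.015 -0.02  -0.014] lateral F at ram (tool x,y) -0.07 0.05
0.0854062767660222
boxes_of rod scene 0.71 [0.5085 0.1291 0.048 ]
boxes_of rod scene 0.5 [0.5266 0.0833 0.1311]
tip_of beaker scene 0.81 [ 0.4916 -0.1505  0.0094]
tip_of rod top 0.44 [0.5289 0.0796 0.0009]
boxes_of rod top 0.61 [0.5269 0.0778 0.1538]
tip_of beaker top 0.6 [ 0.4938 -0.1422  0.0075]
tip_of rod wrist 0.64 [0.527  0.0751 0.0024]
tip_of rod wrist 0.23 [0.5302 0.0761 0.054 ]
boxes_of rod wrist 0.92 [0.5286 0.0782 0.1552]
boxes_of ball wrist 0.59 [ 0.4919 -0.1478  0.0263]
tip_of beaker wrist 0.63 [ 0.4885 -0.1416  0.0096]
```

The rod stands in its hole, the ball is in the beaker and the beaker has not moved.

```bash
python3 -c "
from bench import r
print(r.hand_in())"
```

```text
the job is handed in; nothing more can be done
None
```

The ball is out of the tube and in the beaker, the rod is back in its rack hole and released, and I handed the job in at about 29 s; no verdict came back, and I viewed 13 pictures against the limit of 10.

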